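# Reload the heavy-duty stapler

## Robot

A 6-joint arm with a two-finger parallel gripper is mounted at the origin on a cart in front of the work surface, level with it; the furniture and walls round the work are solid. World frame = base frame: x ahead of the robot, y to its left, z up, the work surface at z = 0. Lengths are in mm, angles in rad, forces in N, time in s.
With the tool pointing down it reaches from about 325 to 775 mm from the base axis. Payload 5.5 kg.
Tool frame: the origin (TCP) lies midway between the tips of the shut fingers; the grasp point (between the pads) lies 19 mm behind it; z points along the fingers, y is the direction in which the jaws open and shut (so a half turn about z gives the same grasp; the last joint's range is limited). The gripper opens to 88 mm and grips with 3 to 60 N. Pads are 20 mm wide; open, the fingers measure 115 mm over their backs; the gripper's body (75 mm by 178 mm) begins 61 mm behind the grasp point.
Start: joints at [1.092, 0.091, 1.231, -0, 1.82, -0.057], TCP at [245.648, 547.424, 222.631] pointing down, gripper open.
Joint ranges: [-2.87, 2.87], [-0.86, 2.18], [0.17, 2.46], [-1.51, 4.65], [0.06, 2.69], [-2.65, 2.65]. Speed limits (rad/s): [2.57, 2.57, 3.01, 3.14, 3.14, 3.14].

## Interface

Orientations are given as a unit quaternion [x, y, z, w].
In Python, from plant import env gives the robot as it stands.
- The arm moves only by the tool arm_command, never from a script. Its argument "moves" is a list of rows, each a list of 7 numbers: the shift along the tool's x, y, z scaled (see below), then the turn, a rotation vector about the tool's x, y, z scaled (see below), then the closure, from 0 (fully open) to 1 (shut). In form: [[dx, dy, dz, ax, ay, az, gripper], ...]. A call has 1 to 5 rows; each row shifts and turns the pose as measured when the row begins, along the tool's axes as they then stand; what a row does not reach is not made up. The controller multiplies each number of a shift by 0.08 m and each number of a turn by pi/4 rad. A row lasts 1/10 s, in which the tool goes at most 50 mm and 8.59 degrees, less where a joint would pass 70% of its speed; a pose out of reach is approached as far as the arm can. A call with a number of a shift or a turn outside -1 to 1 is refused whole. A call with a gripper value outside its range is refused whole. The fingers move at their own pace and stop on an object; "squeeze" is the grip in N (left out, the last holds). Time passes only in rows, so rows that do not move let the fingers close. It gives the time, the measured TCP pose, the force and the opening at its end, in the units of the state.
- env.observe(): the state, without advancing time (a new reading comes with each control period).
- env.camera(name): name is "side" or "top"; returns (picture, depth): 420x560x3 uint8, blue, green, red; 420x560 float32, mm along the optical axis (not along the pixel's ray), 0 where there is no reading.
- env.calibration(name): a dict with "fx", "fy", "cx", "cy" (pixels), "R" (3x3) and "t" (3): a world point X has camera coordinates R X + t. Camera axes: x right, y down, z forward; pixel columns grow to the right and rows downward; lengths in mm; the calibration is good to about 2 mm. A picture is of the moment at which its call begins. calibration takes no time and is no camera call.
- env.sign_off(): hands the job in, once; it reports no verdict.
Trained networks look in the newest picture that a camera, given by its name, has taken for a name from the list of things; names that differ only in an ending like _2 or _b are one class to them, and where a whole thing is asked for, a point or a joint stands for the part that bears it (a point fixed in the world has none). Each returns a list of dicts, best first, with "confidence" (0 to 1); they miss things now and then, are a little off and sometimes report something else, mostly with a low value. They report only what shows in the picture. A call takes as long as a camera call. They do not tell look-alikes from the thing itself.
- env.trace(camera, label): "region" (420x560 bool, what is visible of it) and "extent" ([centre column, centre row, width, height] in pixels, round what is visible of it).
- env.pinpoint(camera, label): "location" ([column, row] in pixels: a listed point, or the origin of a listed thing).
The state is a dict: "time_s": time; "q": joint angles; "dq": joint speeds; "joint_torque": joint torques, N m; "position": TCP position; "tcp_rot": TCP orientation; "ft_force": force on the tool from outside, world axes, zero at the start; "torque": the same for the moment, N m; "gripper_width": finger opening in mm.
Only numpy, scipy, OpenCV 4.12 (cv2) and the standard library are available. Lean on these libraries where they do the work, as an engineer would, in place of code of your own. Each camera call takes 0.05 s, during which the arm holds its last target.

## Task

Reload the big stapler: take the tall staple strip, press it back against the sprung follower in the pulled-out rail and let it down into the channel behind the front plate, crown up, let go of it, then push the rail home until its catch holds it. Go by feel: push the stapler with no more than 18 N and press the strip with no more than 30 N against it. Leave the small stapler and the low strip where they are.

Things in the scene. Friction and masses are not known exactly. Their poses are not given: they have to be found in the camera images.
- heavy_stapler: Big grey desk stapler, fixed, 264 x 74 x 100 mm, black handle locked down on top. Origin on the desk pad under its middle; +x from its mouth to its back, y across, z up. Mouth at x = -112 mm; behind it the head is 34 mm wide (54 mm from x = 34 mm) and up to 84 mm high, the handle (from x = -82 mm) 100 mm; the base, 15 mm high, begins at x = -128 mm.
- rail (a joint): How far the steel rail is pulled out of the mouth, m: 0.088 out (start). A spring pushes it out with 4.5 N (out) to 7.5 N (at 0) until a catch inside drops in by itself and holds it (2 to 3 N more to push; then 1 mm of play). The catch is adjustable: it may drop in anywhere from 0.013 to -0.002, which cannot be seen. 1 mm further in is a stiff rubber stop (25 N a mm): feel for it.
- follower (a joint): How far the follower block is pushed back in the rail, m: 0 at rest, 0.052 with the tall strip loaded, 0.058 at its stop. Spring force 1.2 N at rest, 2.7 N loaded, towards the front plate. The block is 12 mm wide and stands 18 mm above the channel floor; its front face is 20 mm behind the front plate's inner face at rest.
- channel_seat (a point): On the rail: where the tall strip's centre is when loaded. Moves with the rail; axes as the stapler's. Channel floor 11 mm below it (44 mm above the pad); channel 15 mm wide inside, open on top, walls 8.5 mm high with flared lips, 21 mm wide outside. Front plate: inner face at x = -36 mm from here, its top 8 mm above the channel floor.
- plate_front (a point): Centre of the outer face of the rail's front plate, by which the rail is pushed home; moves with the rail, axes as the stapler's. The plate is 34 mm wide, 5 mm thick and 21 mm high (31 to 52 mm above the pad).
- tall_strip_center (a point): Centre of the tall staple strip, 72 mm long (x), 13 mm wide (y), 22 mm high (z), 60 g, standing on its legs on the desk pad, crown up. Either end may go first. The stapler's roof clears a loaded strip by 3 mm, so it must sit on the channel floor before the rail goes in.
- low_strip_center (a point): Centre of the low staple strip of the small stapler, 52 x 12 x 6 mm, lying on the desk pad: to be left alone.
- small_stapler: Small black stapler, 153 mm long (y), 36 mm wide, 44 mm high, origin under its middle: to be left alone.
Not all that is in view belongs to the job. What is shaped like the part that bears tall_strip_center but purple or yellow is not meant.

How it is judged:
By the outcome, as a careful person would: the job done as asked, in the order asked, and still so for the second after the job is handed in, with the robot touching nothing.
It also fails if it takes over 58 s, if anything falls off the work surface, if the arm or the gripper's body presses on something with over 40 N, if the wrist force passes 120 N, or if a joint passes its speed limit or range.

## Working session

There is one attempt and no reset: what is moved stays moved. The work goes in short steps, Python scripts to look and compute and a tool call to move; the robot and the scene stay as the last step left them, time stands still between calls to the robot, and variables do not carry over. Pictures are saved under pics/ and viewed, and the job is handed in when it is done.

Besides the shell and the picture viewer there is one more tool, called after "Request:" by a JSON object that holds its "api" and its "payload". arm_command: Moves the arm, as the interface text tells. Its arguments: {"type":"object","properties":{"moves":{"type":"array"},"squeeze":{"type":"number"}},"required":["moves"]}

```bash
ls; mkdir -p pics
cat > h.py <<'E'
import numpy as np, cv2
from plant import env
def snap(cam,name):
    im,d=env.camera(cam); cv2.imwrite(f'pics/{name}.png',im); np.save(f'pics/{name}.npy',d); return im,d
def back(cam,u,v,depth):
    c=env.calibration(cam); p=np.array([(u-c['cx'])/c['fx']*depth,(v-c['cy'])/c['fy']*depth,depth])
    return np.array(c['R']).T@(p-np.array(c['t']))
def onplane(cam,u,v,z):
    c=env.calibration(cam); R=np.array(c['R']);t=np.array(c['t'])
    o=-R.T@t; r=R.T@np.array([(u-c['cx'])/c['fx'],(v-c['cy'])/c['fy'],1]); return o+r*(z-o[2])/r[2]
def proj(cam,X):
    c=env.calibration(cam); p=np.array(c['R'])@np.array(X)+np.array(c['t']); return c['fx']*p[0]/p[2]+c['cx'],c['fy']*p[1]/p[2]+c['cy'],p[2]
E
python3 - <<'E'
from h import *
np.set_printoptions(precision=2,suppress=True)
for c in ('top','side'):
    snap(c,c+'0')
    k=env.calibration(c); print(c,k['fx'],np.array(k['R']),k['t'])
    for l in ['heavy_stapler','channel_seat','plate_front','tall_strip_center','low_strip_center','small_stapler']:
        r=env.pinpoint(c,l); print(l,[(round(x['confidence'],2),np.round(x['location'],1)) for x in r])
s=env.observe();print(s['time_s'],s['position'],s['tcp_rot'],s['gripper_width'])
E
```

```text
pics
top 412.6963516970709 [[ 0.02 -1.    0.02]
 [-1.   -0.02 -0.09]
 [ 0.09 -0.02 -1.  ]] [ -18.37  540.51 1081.88]
heavy_stapler [(0.9, array([261. , 163.1]))]
channel_seat [(0.66, array([412.2, 196.2])), (0.57, array([275.9, 224.7]))]
plate_front [(0.63, array([278.1, 239.2])), (0.37, array([329.4, 209.3]))]
tall_strip_center [(0.64, array([328., 209.])), (0.55, array([328.9, 256.5])), (0.52, array([318.4, 161.7]))]
low_strip_center [(0.57, array([155.6, 199.3]))]
small_stapler [(0.95, array([410.8, 192.6]))]
side 454.5513638003115 [[ 0.98 -0.18 -0.  ]
 [-0.09 -0.47 -0.88]
 [ 0.16  0.86 -0.48]] [-534.43  121.7  1109.4 ]
heavy_stapler [(0.93, array([319.2, 215.6]))]
channel_seat [(0.56, array([258.4, 209.9]))]
plate_front [(0.69, array([246.5, 215.8]))]
tall_strip_center [(0.87, array([292.1, 251.8])), (0.67, array([334.9, 238.6])), (0.52, array([236.8, 260.1]))]
low_strip_center [(0.36, array([267.1, 173.7]))]
small_stapler [(0.89, array([337. , 320.2])), (0.74, array([317. , 214.8]))]
0.7 [245.66 547.44 222.69] [0.21 0.98 0.   0.  ] 87.45129119530517
```

View pics/top0.png

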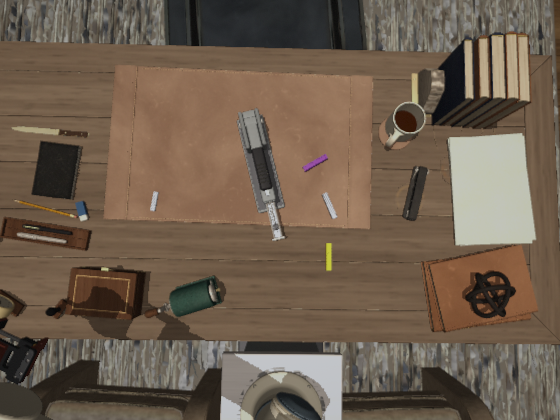

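View pics/side0.png

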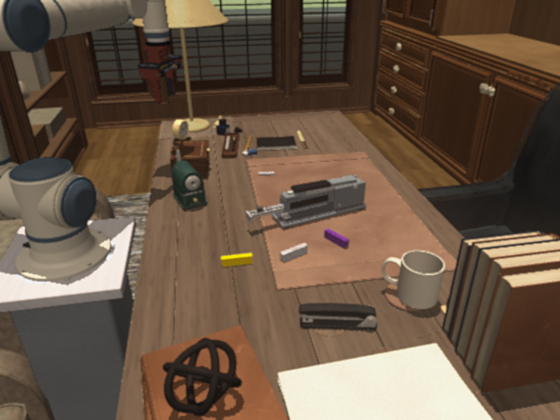

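Run:
```python
import cv2
im=cv2.imread('pics/top0.png')[130:290,220:380]; cv2.imwrite('pics/c1.png',cv2.resize(im,(640,640),interpolation=cv2.INTER_CUBIC))
im=cv2.imread('pics/side0.png')[180:290,210:370]; cv2.imwrite('pics/c2.png',cv2.resize(im,(800,550),interpolation=cv2.INTER_CUBIC))
```

```text
(no output)
```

View pics/c1.png

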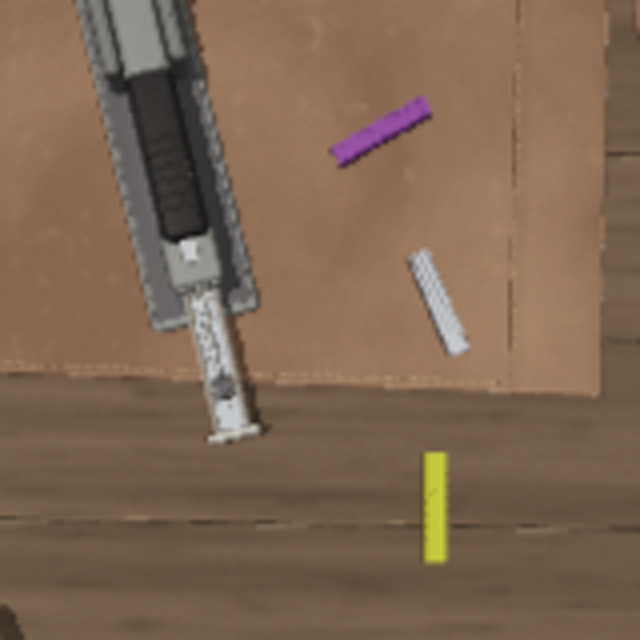

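View pics/c2.png

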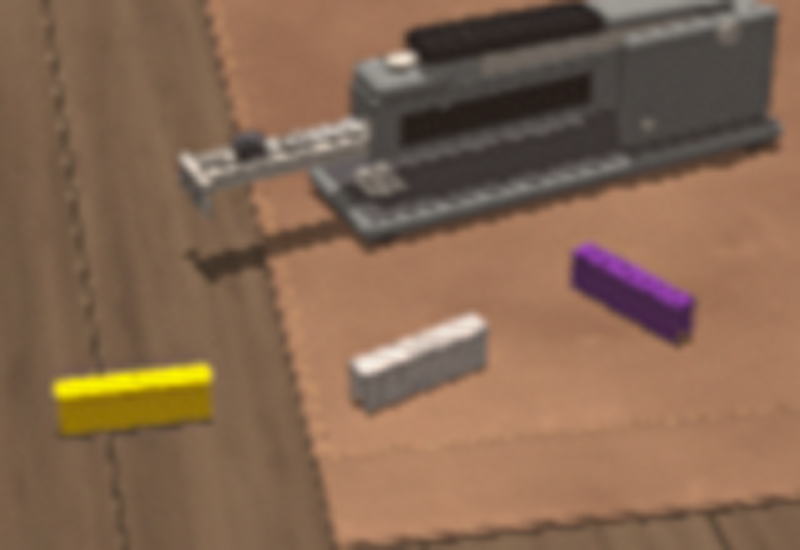

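The candidates for the tall strip are silver at top (329,205) / side (292,252), purple at top (316,162), yellow at top (328,257) and the low silver strip at top (154,200). By the description it's the silver one at (329,205): the crops show it tall and standing crown up. The big stapler has its rail out towards the robot, with the plate at top (278,238).

Run:
```python
from h import *
np.set_printoptions(precision=1,suppress=True)
def cloud(cam,name,mask):
    d=np.load(f'pics/{name}.npy'); v,u=np.nonzero(mask&(d>0)); return np.array([back(cam,a,b,d[b,a]) for a,b in zip(u,v)]),u,v
for cam in('top','side'):
  env.camera(cam)
  for l in ('tall_strip_center','heavy_stapler','rail','follower'):
    for r in env.trace(cam,l)[:4]:
        m=r['region']; P,u,v=cloud(cam,cam+'0',m)
        if len(P)<4: print(cam,l,'few',r['confidence']);continue
        print(cam,l,round(r['confidence'],2),np.array(r['extent']),'n',len(P),'med',np.median(P,0),'z5/95',np.percentile(P[:,2],[2,50,98]))
        if cam=='top':
            zt=np.percentile(P[:,2],60)
            v,u=np.nonzero(m); Q=np.array([onplane(cam,a,b,(zt))[:2] for a,b in zip(u,v)],np.float32)
            print('   rect',cv2.minAreaRect(Q))
            w=np.linalg.svd(Q-Q.mean(0))[2][0]; print('   mean',Q.mean(0),'dir',np.degrees(np.arctan2(w[1],w[0])))
        np.save(f'pics/P_{cam}_{l}_{np.array(r["extent"]).astype(int)[0]}.npy',P)
d=np.load('pics/top0.npy')
# pad height
for (u,v) in [(200,150),(340,180),(300,200),(328,240)]: print('surf',back('top',u,v,d[v,u]))
ds=np.load('pics/side0.npy')
for (u,v) in [(320,260),(270,270),(210,250)]: print('surfside',back('side',u,v,ds[v,u]))
```

```text
top tall_strip_center 0.66 [327.8 206.8  11.2  25. ] n 190 med [ 547.1 -117.3   24.5] z5/95 [ 1.9 24.5 28.7]
   rect ((546.8016357421875, -116.828125), (72.2739486694336, 20.53780746459961), 22.280786514282227)
   mean [ 546.6 -116.7] dir -157.29291
top tall_strip_center 0.62 [327.8 257.7   6.6  26.2] n 153 med [ 411.3 -115.6   21.2] z5/95 [-1.8 21.2 24.9]
   rect ((411.2447204589844, -114.8505859375), (68.82452392578125, 13.377443313598633), 0.44585171341896057)
   mean [ 412.2 -114.9] dir -179.4028
top tall_strip_center 0.47 [317.1 160.9  22.9  15.1] n 140 med [663.6 -78.7  25.5] z5/95 [ 7.  25.5 30.1]
   rect ((662.6253662109375, -77.82954406738281), (15.417583465576172, 70.63628387451172), 32.22207260131836)
   mean [662.8 -78.1] dir 121.450294
top heavy_stapler 0.6 [261.  173.6  51.2 130.3] n 2986 med [642.7  65.3  66.4] z5/95 [ 15.   66.4 104.2]Traceback (most recent call last):
  File "<stdin>", line 14, in <module>
  File "h.py", line 9, in onplane
    c=env.calibration(cam); R=np.array(c['R']);t=np.array(c['t'])
ValueError: time passes only in moves, steps and waits
```

```bash
python3 - <<'E'
s=open('h.py').read()
s=s.replace("from plant import env\n","from plant import env\nCAL={k:{a:np.array(b) for a,b in env.calibration(k).items()} for k in('top','side')}\n").replace("c=env.calibration(cam)","c=CAL[cam]")
open('h.py','w').write(s)
E
cat > m.py <<'E'
from h import *
np.set_printoptions(precision=1,suppress=True)
def bv(cam,u,v,d):
    c=CAL[cam]; p=np.stack([(u-c['cx'])/c['fx']*d,(v-c['cy'])/c['fy']*d,d],1); return (p-c['t'])@c['R']
E
python3 - <<'E'
from m import *
for cam in('top','side'):
  env.camera(cam)
  d=np.load(f'pics/{cam}0.npy')
  for l in ('tall_strip_center','heavy_stapler','rail','follower'):
    for i,r in enumerate(env.trace(cam,l)[:3]):
        m=r['region']; np.save(f'pics/M_{cam}_{l}_{i}.npy',m)
        v,u=np.nonzero(m&(d>0)); P=bv(cam,u,v,d[v,u])
        print(cam,l,i,round(r['confidence'],2),np.array(r['extent']),len(P),np.median(P,0) if len(P) else'',np.percentile(P[:,2],[2,50,98]))
d=np.load('pics/top0.npy')
for (u,v) in [(200,150),(340,180),(300,200),(328,240),(345,205)]: print('surf',back('top',u,v,d[v,u]))
ds=np.load('pics/side0.npy')
for (u,v) in [(320,260),(270,270),(210,250)]: print('surfside',back('side',u,v,ds[v,u]))
print(env.observe()['time_s'])
E
```

```text
top tall_strip_center 0 0.67 [329.9 257.    6.1  22. ] 169 [ 413.3 -115.9   20.9] [-2.3 20.9 24.9]
top tall_strip_center 1 0.57 [329.1 206.1  15.2  22.9] 146 [ 547.5 -116.8   25.5] [ 6.6 25.5 29. ]
top tall_strip_center 2 0.57 [319.1 162.2  23.5  16.4] 146 [663.6 -78.8  25.5] [ 6.8 25.5 30.1]
top heavy_stapler 0 0.97 [261.8 171.6  47.2 130.2] 2916 [645.   65.6  77.2] [ 16.   77.2 104.2]
top rail 0 0.65 [274.3 220.6  15.4  36.6] 326 [500.3  29.3  52.4] [ 2.4 52.4 69.2]
side tall_strip_center 0 0.79 [335.1 239.1  21.7  16.6] 250 [663.4 -85.3  18.5] [ 3.7 18.5 26.9]
side tall_strip_center 1 0.69 [295.3 252.7  29.8  23.8] 313 [ 546.3 -123.9   18.8] [ 2.8 18.8 27.2]
side tall_strip_center 2 0.67 [237.6 262.1  29.   13.2] 336 [ 410.7 -124.4   15.2] [-0.  15.2 23.4]
side heavy_stapler 0 0.97 [305.2 201.8 120.7  55.2] 3477 [646.   51.6  53.7] [ 11.8  53.7 101.4]
side heavy_stapler 1 0.54 [264.1 212.6  40.4  18.1] 334 [493.9  23.5  52.2] [-0.2 52.2 65.8]
side rail 0 0.65 [262.3 213.2  36.2  20.8] 315 [493.8  23.3  52.4] [39.6 52.4 65.7]
side follower 0 0.54 [258.7 207.8   9.8   6.1] 37 [486.9  19.1  62.8] [54.1 62.8 67.8]
surf [694.7 236.3   5.6]
surf [ 619.2 -150.1    2.2]
surf [561.9 -40.5   1.5]
surf [ 453.9 -118.8   -3.4]
surf [ 549.7 -163.3    7.8]
surfside [ 605.3 -147.     3.1]
surfside [ 483.2 -159.     0.2]
surfside [350.8 -49.1  -0.8]
1.35
```

```bash
cat >> m.py <<'E'
def cl(cam,name,mask=None):
    d=np.load(f'pics/{name}.npy'); mk=d>0
    if mask is not None: mk&=mask
    v,u=np.nonzero(mk); return bv(cam,u,v,d[v,u])
E
python3 - <<'E'
from m import *
def ln(Q): 
    w=np.linalg.svd(Q-Q.mean(0))[2][0]; w*=np.sign(w[0]); return w,np.degrees(np.arctan2(w[1],w[0]))
for cam in('top','side'):
    c=CAL[cam]; print(cam,'campos',-c['R'].T@c['t'])
    P=cl(cam,cam+'0')
    S=P[(abs(P[:,0]-547)<60)&(abs(P[:,1]+117)<35)]
    T=S[(S[:,2]>20)&(S[:,2]<34)]
    w,a=ln(T[:,:2]); n=np.array([-w[1],w[0]]); m0=T[:,:2].mean(0)
    s=(T[:,:2]-m0)@w; q=(T[:,:2]-m0)@n
    print(' strip',len(T),m0,a,'span',np.percentile(s,[1,99]),np.percentile(q,[2,98]),'ztop',np.median(T[:,2]))
    print(' mid',m0+w*np.mean(np.percentile(s,[1,99]))+n*np.mean(np.percentile(q,[2,98])))
    # stapler
    B=P[(P[:,0]>440)&(P[:,0]<800)&(P[:,1]>-30)&(P[:,1]<140)]
    H=B[(B[:,2]>60)]; w,a=ln(H[:,:2]); print(' head',len(H),a)
    for x in range(450,800,15):
        R=B[(abs(B[:,0]-x)<7.5)&(B[:,2]>10)]
        U=R[R[:,2]>40]
        if len(U)>3: print('  x',x,'n',len(U),'y',np.percentile(U[:,1],[5,95]),'ymid',np.percentile(U[:,1],[5,95]).mean(),'z',np.percentile(U[:,2],[10,50,90]),'base y',np.percentile(R[:,1],[2,98]))
E
```

```text
top campos [ 442.4   11.6 1125.7]
 strip 134 [ 547.3 -117.7] 22.78905445732351 span [-35.1  35.5] [-6.4  6.2] ztop 25.93345753627237
 mid [ 547.5 -117.7]
 head 1533 14.488485011338964
  x 450 n 17 y [11.4 33.1] ymid 22.245586004199346 z [45.4 55.1 58.4] base y [ 8.9 33.2]
  x 465 n 57 y [ 4.7 30.7] ymid 17.70081436990425 z [46.3 50.7 56.4] base y [ 2.5 30.7]
  x 480 n 53 y [14.3 33.7] ymid 24.012135585734182 z [47.2 55.1 69. ] base y [12.8 36.1]
  x 495 n 44 y [18.3 38.6] ymid 28.455642979805617 z [47.1 56.  66.4] base y [17.8 39.1]
  x 510 n 50 y [22.3 41.9] ymid 32.07268588839167 z [45.7 50.4 59.8] base y [21.1 41.9]
  x 525 n 52 y [25.4 45. ] ymid 35.222250278092375 z [46.3 51.9 58. ] base y [23.9 72.9]
  x 540 n 55 y [29.5 52.3] ymid 40.86468887568721 z [47.8 53.7 65.9] base y [ 8.  75.9]
  x 555 n 87 y [29.5 59.6] ymid 44.524862733474635 z [57.4 86.8 90. ] base y [ 7.6 78.9]
  x 570 n 85 y [32.1 62.6] ymid 47.37770858379491 z [84.9 88.2 93.3] base y [11.7 83.6]
  x 585 n 89 y [35.  66.5] ymid 50.726375555031495 z [ 87.4 102.  105.1] base y [14.7 87.6]
  x 600 n 73 y [39.9 68.6] 
[... 2816 characters left out ...]
 [54.4 78.1] ymid 66.25248629779526 z [46.8 72.8 97.2] base y [38.1 90.7]
  x 705 n 125 y [49.7 81.8] ymid 65.78318444718658 z [47.  77.6 96.4] base y [41.3 88.8]
  x 720 n 123 y [53.8 84.9] ymid 69.33451401586649 z [48.7 78.5 95.9] base y [45.4 92.2]
  x 735 n 115 y [57.7 92.9] ymid 75.2670476120278 z [48.2 79.4 95.1] base y [49.1 95.3]
  x 750 n 126 y [61.8 98. ] ymid 79.90689995043078 z [49.6 81.6 94.9] base y [ 52.7 102.4]
  x 765 n 91 y [64.1 97.9] ymid 81.01860871677135 z [46.6 74.1 91.7] base y [ 55.9 108.1]
  x 780 n 98 y [ 68.9 116.5] ymid 92.70131149250983 z [47.7 73.9 85.3] base y [ 61.2 118.8]
  x 795 n 21 y [72.7 80.7] ymid 76.71749510474355 z [46.7 63.8 84.6] base y [64.9 81. ]
```

```bash
cat > p.py <<'E'
from m import *
from scipy.spatial.transform import Rotation as Ro
import sys
def tgtR(yawy): # tool y axis at world yaw (deg), z down
    a=np.radians(yawy); y=np.array([np.cos(a),np.sin(a),0]); z=np.array([0,0,-1.]); x=np.cross(y,z); return Ro.from_matrix(np.stack([x,y,z],1))
def plan(pos,yawy,grip,maxmm=48,nmax=5,turn=8.4):
    s=env.observe(); p=np.array(s['position']); r=Ro.from_quat(s['tcp_rot']); pos=np.array(pos,float)
    T=tgtR(yawy)
    d=np.linalg.norm(pos-p); rv=(r.inv()*T).as_rotvec(); ang=np.degrees(np.linalg.norm(rv))
    n=int(max(1,np.ceil(d/maxmm),np.ceil(ang/turn))); print('t',round(s['time_s'],2),'pos',p,'dist',d,'ang',ang,'n',n,'w',round(s['gripper_width'],1),'F',np.array(s['ft_force']))
    out=[]
    for i in range(min(n,nmax)):
        sh=r.inv().apply((pos-p)/(n-i))/80; rv=(r.inv()*T).as_rotvec()/(n-i)/(np.pi/4)
        row=np.concatenate([np.round(sh,3),np.round(rv,3)]); out.append([float(v)+0.0 for v in row]+[grip])
        p=p+r.apply(row[:3]*80); r=r*Ro.from_rotvec(row[3:]*np.pi/4)
    print(out)
if __name__=='__main__':
    a=[float(v) for v in sys.argv[1:]]; plan(a[:3],a[3],a[4],*(a[5:6]))
E
python3 p.py 547.4 -118.5 150 -67.1 0
python3 - <<'E'
from m import *
w=np.array([np.cos(np.radians(14.5)),np.sin(np.radians(14.5))]);n=np.array([-w[1],w[0]]);o=np.array([645,67.2])
for cam in('top','side'):
    P=cl(cam,cam+'0'); s=(P[:,:2]-o)@w; q=(P[:,:2]-o)@n; z=P[:,2]
    print(cam)
    for nm,m in [('rail q<8',(abs(q)<9)&(z>38)&(z<110)),('base edge',(abs(abs(q)-28)<6)&(z>9)&(z<30))]:
        k=m&(s<-80)&(s>-240); h,e=np.histogram(s[k],np.arange(-240,-80,4)); print(nm); print([(int(a),int(b),round(float(np.median(z[k&(s>=a)&(s<a+4)])),0)) for a,b in zip(e,h) if b])
    k=(z>35)&(z<60)&(s<-190)&(s>-220)&(abs(q)<30);print('plate',np.percentile(s[k],[2,50,98]),np.percentile(q[k],[2,98]))
    k=(z>9)&(s>100)&(abs(q)<40); print('back',np.percentile(s[k&(s<150)],[95,98,99]))
E
```

```text
t 1.35 pos [245.6 547.4 222.6] dist 734.6915024684604 ang 132.92891698974697 n 16 w 88.0 F [-1.  -0.4  0.1]
[[-0.428, -0.378, 0.057, 0.0, 0.0, 0.185, 0.0], [-0.478, -0.312, 0.057, 0.0, 0.0, 0.185, 0.0], [-0.519, -0.24, 0.057, 0.0, 0.0, 0.185, 0.0], [-0.548, -0.162, 0.057, 0.0, 0.0, 0.185, 0.0], [-0.565, -0.081, 0.057, 0.0, 0.0, 0.184, 0.0]]
top
rail q<8
[(-200, 2, 55.0), (-196, 10, 57.0), (-192, 11, 48.0), (-188, 11, 48.0), (-184, 10, 47.0), (-180, 12, 50.0), (-176, 11, 50.0), (-172, 11, 62.0), (-168, 12, 65.0), (-164, 10, 67.0), (-160, 11, 66.0), (-156, 11, 51.0), (-152, 9, 48.0), (-148, 11, 48.0), (-144, 9, 50.0), (-140, 12, 50.0), (-136, 9, 49.0), (-132, 12, 51.0), (-128, 9, 48.0), (-124, 12, 51.0), (-120, 9, 52.0), (-116, 13, 50.0), (-112, 8, 51.0), (-108, 13, 50.0), (-104, 8, 54.0), (-100, 23, 78.0), (-96, 12, 88.0), (-92, 11, 87.0), (-88, 11, 88.0)]
base edge
[(-140, 1, 10.0), (-116, 15, 18.0), (-112, 12, 20.0), (-108, 13, 20.0), (-104, 14, 20.0), (-100, 12, 21.0), (-96, 13, 20.0), (-92, 14, 21.0), (-88, 12, 22.0)]
plate [-197.4 -193.8 -190.4] [-16.7  15.2]
back [141.8 143.7 144.4]
side
rail q<8
[(-200, 16, 46.0), (-196, 6, 55.0), (-192, 4, 54.0), (-188, 4, 51.0), (-184, 4, 51.0), (-180, 9, 52.0), (-176, 7, 55.0), (-172, 13, 59.0), (-168, 6, 63.0), (-164, 9, 65.0), (-160, 6, 59.0), (-156, 1, 59.0), (-152, 5, 52.0), (-148, 6, 53.0), (-144, 5, 54.0), (-140, 8, 56.0), (-136, 5, 48.0), (-132, 8, 55.0), (-128, 2, 52.0), (-124, 7, 55.0), (-120, 4, 54.0), (-116, 7, 56.0), (-112, 5, 49.0), (-108, 6, 54.0), (-104, 5, 58.0), (-100, 28, 75.0), (-96, 14, 82.0), (-92, 3, 87.0), (-88, 5, 87.0)]
base edge
[(-120, 2, 15.0), (-116, 13, 16.0), (-112, 6, 18.0), (-108, 5, 20.0), (-104, 3, 19.0), (-100, 5, 20.0), (-96, 4, 20.0), (-92, 5, 20.0), (-88, 4, 20.0)]
plate [-197.6 -196.2 -190.3] [-20.9  13.3]
back [142.5 144.5 144.9]
```

Request:
{"api": "arm_command", "payload": {"moves": [[-0.428,-0.378,0.057,0,0,0.185,0],[-0.478,-0.312,0.057,0,0,0.185,0],[-0.519,-0.24,0.057,0,0,0.185,0],[-0.548,-0.162,0.057,0,0,0.185,0],[-0.565,-0.081,0.057,0,0,0.184,0]]}}

```text
time_s: 1.85
position: [338.5, 336.5, 196.9]
tcp_rot: [0.55, 0.835, -0.001, -0.0]
ft_force: [0.9, 0.0, 0.1]
gripper_width: 88.3
```

```bash
python3 p.py 547.4 -118.5 150 -67.1 0
```

```text
t 1.85 pos [338.5 336.5 196.9] dist 502.8226788278298 ang 90.39549895496258 n 11 w 88.3 F [0.9 0.  0.1]
[[-0.569, 0.014, 0.053, 0.0, 0.0, 0.183, 0.0], [-0.561, 0.095, 0.053, 0.0, 0.0, 0.183, 0.0], [-0.542, 0.174, 0.053, 0.0, 0.0, 0.183, 0.0], [-0.511, 0.25, 0.053, 0.0, 0.0, 0.182, 0.0], [-0.47, 0.32, 0.054, 0.0, 0.0, 0.183, 0.0]]
```

Request:
{"api": "arm_command", "payload": {"moves": [[-0.569,0.014,0.053,0,0,0.183,0],[-0.561,0.095,0.053,0,0,0.183,0],[-0.542,0.174,0.053,0,0,0.183,0],[-0.511,0.25,0.053,0,0,0.182,0],[-0.47,0.32,0.054,0,0,0.183,0]]}}

```text
time_s: 2.35
position: [433.0, 119.9, 175.9]
tcp_rot: [0.817, 0.577, 0.002, 0.001]
ft_force: [0.3, -0.2, -0.2]
gripper_width: 87.3
```

```bash
python3 p.py 547.4 -118.5 150 -67.1 0
```

```text
t 2.35 pos [433.  119.9 175.9] dist 265.6753910089721 ang 47.59751619970689 n 6 w 87.3 F [ 0.3 -0.2 -0.2]
[[-0.389, 0.39, 0.054, 0.0, -0.001, 0.176, 0.0], [-0.331, 0.44, 0.055, 0.0, -0.001, 0.176, 0.0], [-0.267, 0.482, 0.055, 0.001, 0.0, 0.176, 0.0], [-0.198, 0.514, 0.054, 0.0, -0.001, 0.177, 0.0], [-0.125, 0.536, 0.055, 0.001, 0.0, 0.176, 0.0]]
```

Request:
{"api": "arm_command", "payload": {"moves": [[-0.389,0.39,0.054,0,0,0.176,0],[-0.331,0.44,0.055,0,0,0.176,0],[-0.267,0.482,0.055,0,0,0.176,0],[-0.198,0.514,0.054,0,0,0.177,0],[-0.125,0.536,0.055,0,0,0.176,0]]}}

```text
time_s: 2.85
position: [528.3, -89.6, 155.1]
tcp_rot: [0.968, 0.251, 0.004, 0.0]
ft_force: [0.4, 1.1, 0.3]
gripper_width: 87.5
```

```bash
python3 p.py 547.4 -118.5 100 -67.1 0
```

```text
t 2.85 pos [528.3 -89.6 155.1] dist 65.07298858486186 ang 6.1917515708624355 n 2 w 87.5 F [0.4 1.1 0.3]
[[0.014, 0.215, 0.345, 0.002, -0.005, 0.069, 0.0], [0.027, 0.214, 0.345, 0.001, -0.005, 0.068, 0.0]]
```

Request:
{"api": "arm_command", "payload": {"moves": [[0.014,0.215,0.345,0,-0.005,0.069,0],[0.027,0.214,0.345,0,-0.005,0.068,0]]}}

```text
time_s: 3.05
position: [550.5, -124.7, 102.7]
tcp_rot: [0.981, 0.192, 0.004, 0.003]
ft_force: [-0.3, -0.1, -0.2]
gripper_width: 87.6
```

Run:
```python
from m import *
import p
snap('side','s1'); snap('top','t1')
im=cv2.imread('pics/s1.png')[130:290,220:380]; cv2.imwrite('pics/s1c.png',cv2.resize(im,(600,600),interpolation=cv2.INTER_CUBIC))
p.plan([547.4,-118.5,14.3],-67.1,0,45)
```

```text
t 3.15 pos [ 548.2 -124.5   98.4] dist 84.33704363551266 ang 0.7042322430193493 n 2 w 88.2 F [-1.3  0.7 -0.4]
[[0.01, -0.038, 0.526, 0.002, 0.001, -0.007, 0], [0.009, -0.038, 0.525, 0.002, 0.0, -0.008, 0]]
```

View pics/s1c.png

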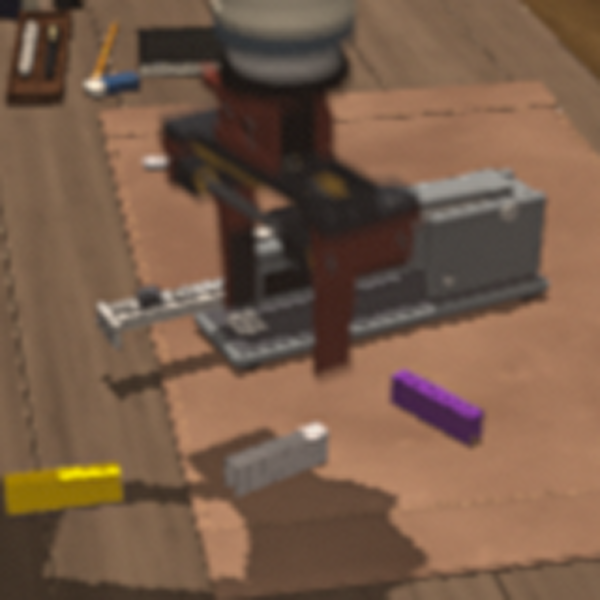

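The open fingers are above the silver strip (side picture around (292,252)), with the purple one well clear. I'll descend now.

Request:
{"api": "arm_command", "payload": {"moves": [[0.01,-0.038,0.45,0,0,-0.007,0],[0.009,-0.038,0.4,0,0,-0.008,0],[0,0,0,0,0,0,0]]}}

```text
time_s: 3.45
position: [548.3, -117.6, 32.2]
tcp_rot: [0.98, 0.2, 0.001, 0.002]
ft_force: [-0.6, -1.1, -0.4]
gripper_width: 88.0
```

```bash
python3 p.py 547.4 -118.5 14.3 -67.1 0
```

```text
t 3.45 pos [ 548.3 -117.6   32.2] dist 17.972172991519628 ang 0.3612676217645846 n 1 w 88.0 F [-0.6 -1.1 -0.4]
[[-0.016, 0.005, 0.224, 0.006, -0.003, 0.005, 0.0]]
```

Request:
{"api": "arm_command", "payload": {"moves": [[-0.016,0.005,0.21,0.006,-0.003,0.005,0],[0,0,0,0,0,0,0]]}}

```text
time_s: 3.65
position: [548.4, -117.8, 18.0]
tcp_rot: [0.98, 0.199, 0.001, 0.0]
ft_force: [-0.3, -1.0, -0.7]
gripper_width: 88.0
```

```bash
python3 p.py 547.4 -118.5 14.3 -67.1 0
```

```text
t 3.65 pos [ 548.4 -117.8   18. ] dist 3.852096950243906 ang 0.19126707019797354 n 1 w 88.0 F [-0.3 -1.  -0.7]
[[-0.015, 0.003, 0.046, 0.002, -0.003, 0.002, 0.0]]
```

Request:
{"api": "arm_command", "payload": {"moves": [[-0.015,0.003,0.046,0,0,0,0],[0,0,0,0,0,0,1],[0,0,0,0,0,0,1],[0,0,0,0,0,0,1],[0,0,0,0,0,0,1]], "squeeze": 25}}

```text
time_s: 4.15
position: [550.4, -119.2, 20.0]
tcp_rot: [0.98, 0.2, 0.005, 0.002]
ft_force: [0.8, -0.3, -0.4]
gripper_width: 59.1
```

Request:
{"api": "arm_command", "payload": {"moves": [[0,0,0,0,0,0,1],[0,0,0,0,0,0,1],[0,0,0,0,0,0,1]]}}

```text
time_s: 4.45
position: [550.7, -119.3, 20.5]
tcp_rot: [0.98, 0.2, 0.006, 0.003]
ft_force: [-0.7, 0.1, -0.5]
gripper_width: 35.1
```

```bash
python3 p.py 547.4 -118.5 14.3 -67.1 1; python3 p.py 547.4 -118.5 14.3 -67.1 1
```

```text
t 4.45 pos [ 550.7 -119.3   20.5] dist 7.0826810141035486 ang 0.7158839456532563 n 1 w 35.1 F [-0.7  0.1 -0.5]
[[-0.034, -0.026, 0.077, 0.009, -0.013, 0.003, 1.0]]
t 4.45 pos [ 550.7 -119.3   20.5] dist 7.0826810141035486 ang 0.7158839456532563 n 1 w 35.1 F [-0.7  0.1 -0.5]
[[-0.034, -0.026, 0.077, 0.009, -0.013, 0.003, 1.0]]
```

Request:
{"api": "arm_command", "payload": {"moves": [[-0.034,-0.02,0.077,0.009,-0.013,0.003,0.6],[0,0,0.01,0,0,0,0.6]]}}

```text
time_s: 4.65
position: [547.3, -118.9, 13.0]
tcp_rot: [0.98, 0.198, -0.001, -0.0]
ft_force: [0.0, 0.2, 0.0]
gripper_width: 35.0
```

```bash
python3 p.py 547.4 -118.5 14.3 -67.1 1
```

```text
t 4.65 pos [ 547.3 -118.9   13. ] dist 1.321919090395638 ang 0.07331660883694674 n 1 w 35.0 F [0.  0.2 0. ]
[[0.003, -0.004, -0.016, -0.001, 0.002, 0.0, 1.0]]
```

Request:
{"api": "arm_command", "payload": {"moves": [[0,0,-0.012,0,0,0,1],[0,0,0,0,0,0,1],[0,0,0,0,0,0,1]]}}

```text
time_s: 4.95
position: [546.9, -118.8, 13.2]
tcp_rot: [0.98, 0.198, -0.001, -0.0]
ft_force: [-0.2, -1.2, 1.5]
gripper_width: 14.6
```

Request:
{"api": "arm_command", "payload": {"moves": [[0,0,0,0,0,0,1],[0,0,0,0,0,0,1]]}}

```text
time_s: 5.15
position: [546.9, -118.8, 13.3]
tcp_rot: [0.98, 0.198, -0.001, -0.0]
ft_force: [-0.5, -0.3, -0.6]
gripper_width: 12.8
```

```bash
python3 p.py 547.4 -118.5 100 -67.1 1 40
```

```text
t 5.15 pos [ 546.9 -118.8   13.3] dist 86.74226156851452 ang 0.1467702469169397 n 3 w 12.8 F [-0.5 -0.3 -0.6]
[[0.001, -0.001, -0.361, -0.001, 0.001, 0.0, 1.0], [0.002, 0.0, -0.362, 0.0, 0.001, 0.0, 1.0], [0.002, -0.001, -0.361, -0.001, 0.001, 0.0, 1.0]]
```

Request:
{"api": "arm_command", "payload": {"moves": [[0,0,-0.2,0,0,0,1],[0,0,-0.4,0,0,0,1],[0,0,-0.4,0,0,0,1]], "squeeze": 35}}

```text
time_s: 5.45
position: [543.8, -117.9, 91.3]
tcp_rot: [0.98, 0.198, -0.006, -0.003]
ft_force: [-0.0, -0.2, 1.0]
gripper_width: 12.5
```

```bash
python3 p.py 435.4 13 100 -75.5 1 36
```

```text
t 5.45 pos [ 543.8 -117.9   91.3] dist 170.15928215046387 ang 8.430969456322114 n 5 w 12.5 F [-0.  -0.2  1. ]
[[-0.123, -0.407, -0.017, -0.002, 0.003, 0.037, 1.0], [-0.134, -0.403, -0.018, -0.002, 0.003, 0.037, 1.0], [-0.146, -0.399, -0.019, -0.002, 0.003, 0.038, 1.0], [-0.158, -0.395, -0.02, -0.002, 0.003, 0.037, 1.0], [-0.169, -0.39, -0.021, -0.001, 0.003, 0.038, 1.0]]
```

Request:
{"api": "arm_command", "payload": {"moves": [[-0.123,-0.407,-0.017,-0.002,0.003,0.037,1],[-0.134,-0.403,-0.018,-0.002,0.003,0.037,1],[-0.146,-0.399,-0.019,-0.002,0.003,0.038,1],[-0.158,-0.395,-0.02,-0.002,0.003,0.037,1],[-0.169,-0.35,-0.021,-0.001,0.003,0.038,1]]}}

```text
time_s: 5.95
position: [438.9, 10.7, 112.6]
tcp_rot: [0.993, 0.121, 0.009, 0.003]
ft_force: [-0.6, 0.4, -0.5]
gripper_width: 12.3
```

Request:
{"api": "arm_command", "payload": {"moves": [[0,0,0,0,0,0,1],[0,0,0,0,0,0,1]]}}

```text
time_s: 6.15
position: [438.1, 12.8, 116.0]
tcp_rot: [0.992, 0.123, 0.012, 0.003]
ft_force: [0.6, -1.0, -0.4]
gripper_width: 12.6
```

```bash
python3 p.py 435.4 13 88 -75.5 1 36
```

```text
t 6.15 pos [438.1  12.8 116. ] dist 28.173544793090045 ang 1.4233442200172772 n 1 w 12.6 F [ 0.6 -1.  -0.4]
[[-0.04, -0.013, 0.35, 0.011, -0.028, -0.009, 1.0]]
```

Request:
{"api": "arm_command", "payload": {"moves": [[-0.03,-0.013,0.3,0.011,-0.028,-0.009,1],[0,0,0,0,0,0,1],[0,0,0,0,0,0,1]]}}

```text
time_s: 6.45
position: [437.3, 11.5, 90.8]
tcp_rot: [0.992, 0.126, -0.0, 0.0]
ft_force: [1.0, 0.8, -0.2]
gripper_width: 12.8
```

Run:
```python
from m import *
import p
snap('side','s2'); snap('top','t2')
im=cv2.imread('pics/s2.png')[140:260,180:340]; cv2.imwrite('pics/s2c.png',cv2.resize(im,(800,600),interpolation=cv2.INTER_CUBIC))
im=cv2.imread('pics/t2.png')[180:290,220:330]; cv2.imwrite('pics/t2c.png',cv2.resize(im,(600,600),interpolation=cv2.INTER_CUBIC))
p.plan([435.4,13,88],-75.5,1,36)
```

```text
t 6.55 pos [436.9  11.6  90.5] dist 3.2242282977493084 ang 0.1074914551754271 n 1 w 12.7 F [0.  0.6 0.9]
[[-0.014, -0.021, 0.031, 0.0, 0.002, -0.001, 1]]
```

View pics/s2c.png

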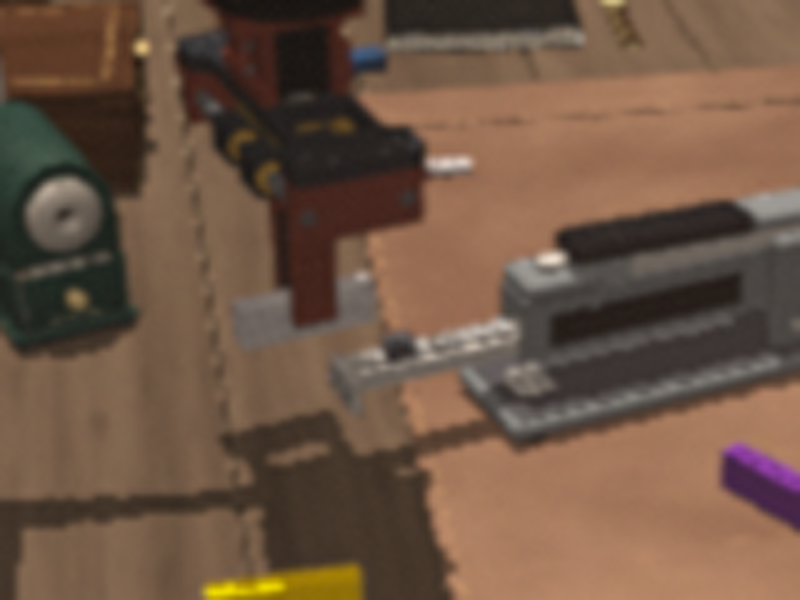

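View pics/t2c.png

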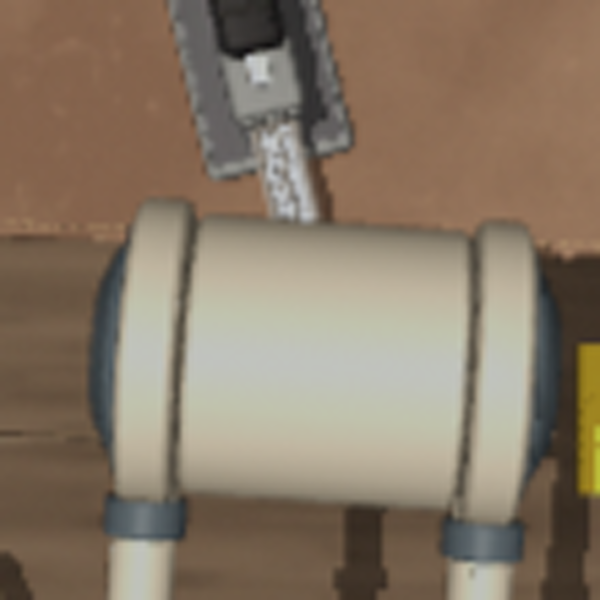

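```bash
cat > f.py <<'E'
from m import *
w=np.array([np.cos(np.radians(14.5)),np.sin(np.radians(14.5))]);n=np.array([-w[1],w[0]]);o=np.array([645,67.2])
def sqz(cam,name):
    P=cl(cam,name); return (P[:,:2]-o)@w,(P[:,:2]-o)@n,P[:,2]
E
python3 - <<'E'
from f import *
s,q,z=sqz('side','s2')
for zz in range(64,110,4):
    k=(abs(z-zz)<2)&(abs(q)<30)&(s<-165)&(s>-270)
    if k.sum(): print('z',zz,k.sum(),'q',np.percentile(q[k],[10,50,90]),'s',np.percentile(s[k],[0,50,100]))
print('strip face by s')
for a in range(-260,-170,6):
    k=(abs(s-a)<3)&(z>80)&(z<97)&(abs(q)<30)
    if k.sum(): print(a,k.sum(),np.median(q[k]),np.percentile(z[k],[5,95]))
print('rail wall')
for a in range(-204,-100,6):
    k=(abs(s-a)<3)&(z>40)&(z<53)&(abs(q)<30)
    if k.sum(): print(a,k.sum(),np.median(q[k]),np.percentile(q[k],[10,90]),np.percentile(z[k],[5,95]))
# projected edges
for nm,S,Q,Z in [('rail near bottom',-150,-10.5,47.5)]:
    print(proj('side',list(o+w*S+n*Q)+[Z]))
E
```

```text
z 64 7 q [-8.2 -7.2  2.2] s [-172.8 -169.5 -165.4]
z 68 4 q [-7.3 -4.8 -4.1] s [-172.  -168.9 -166.3]
z 80 7 q [-7.7 -7.  -1.2] s [-248.4 -216.1 -189.1]
z 84 44 q [-10.6  -8.6  -5.7] s [-250.7 -214.3 -177.9]
z 88 29 q [-9.8 -7.6 -4.4] s [-250.2 -232.7 -181.7]
z 92 32 q [-15.7  -8.2  -5.4] s [-250.3 -221.  -181.1]
z 96 43 q [-17.4  -9.1  -6.2] s [-250.4 -221.6 -180.4]
z 100 47 q [-17.3  -8.    4. ] s [-250.5 -221.5 -180.6]
z 104 60 q [-16.3  -5.3   3.7] s [-249.7 -223.3 -179. ]
z 108 14 q [-18.7 -17.    6.4] s [-224.7 -219.2 -202.8]
strip face by s
-248 18 -6.622393466551626 [82.  96.3]
-242 13 -7.4661159295315 [82.1 95. ]
-236 12 -8.441338565347172 [82.9 95.3]
-230 12 -9.146107882313135 [82.9 95.2]
-224 16 -8.420097724799401 [83.6 95.1]
-218 9 -14.396762736618328 [82.3 96.3]
-212 8 -10.261660519065604 [82.9 96. ]
-206 11 -14.239444436126645 [82.3 95.6]
-200 5 -9.533396370600547 [81.7 91.9]
-194 14 -7.55546647336826 [82.9 95.7]
-188 11 -7.345764005043062 [82.2 96.3]
-182 13 -8.302489371795948 [82.6 95. ]
-176 1 -6.5651317781696275 [83.5 83.5]
rail wall
-198 22 -1.6169522744190568 [-18
[... 262 characters left out ...]
.3  -9.6] [44.4 50.5]
-162 6 -10.81935601083525 [-12.3  -7. ] [48.3 52.8]
-156 6 -11.224000299982961 [-13.1  -9.3] [45.3 51.2]
-150 11 -10.53735060731626 [-12.1   1.4] [44.2 52.2]
-144 9 -9.087154940874093 [-11.5   4.2] [43.7 52. ]
-138 10 -10.302343109467332 [-12.4   5.2] [46.2 51.9]
-132 10 -9.638753911856217 [-12.5   6.5] [45.1 50.9]
-126 7 -11.168811878721057 [-14.1  -2.7] [45.6 49.6]
-120 9 -11.110314347507718 [-13.4   1.5] [45.3 51.5]
-114 10 -10.442694962486353 [-13.7   4.8] [47.1 52.7]
-108 9 -10.892404236464753 [-12.    6.3] [45.4 51.4]
-102 9 -12.465530411567203 [-16.7 -10.9] [43.2 51.4]
(np.float64(265.98204843800534), np.float64(213.57079332529347), np.float64(1183.584083879279))
```

```bash
cat > g.py <<'E'
from p import *
from f import w,n,o
# g.py s q z grip maxmm
a=[float(v) for v in sys.argv[1:]]
s=env.observe();d=np.array(s['position'])[:2]-o; print('s,q,z',d@w,d@n,s['position'][2])
plan(list(o+w*a[0]+n*a[1])+[a[2]],-75.5,a[3],a[4])
E
python3 g.py -216 -0.4 68 1 20
```

```text
s,q,z -215.39137208800744 -1.7082118523089977 90.49808401598904
t 6.55 pos [436.9  11.6  90.5] dist 22.544303727910506 ang 0.1074914551754271 n 2 w 12.7 F [0.  0.6 0.9]
[[-0.004, -0.008, 0.141, 0.0, 0.001, 0.0, 1.0], [-0.003, -0.008, 0.14, 0.0, 0.001, -0.001, 1.0]]
```

Request:
{"api": "arm_command", "payload": {"moves": [[-0.004,-0.008,0.12,0,0.001,0,1],[-0.003,-0.008,0.12,0,0.001,0,1],[0,0,0,0,0,0,1]]}}

```text
time_s: 6.85
position: [436.3, 12.2, 69.6]
tcp_rot: [0.992, 0.125, -0.0, -0.0]
ft_force: [-0.7, -0.1, -0.9]
gripper_width: 12.5
```

```bash
python3 g.py -216 -0.4 68 1 20
```

```text
s,q,z -215.87095569058548 -1.0124819553582087 69.57612560654952
t 6.85 pos [436.3  12.2  69.6] dist 1.6958651205366502 ang 0.11016123139589039 n 1 w 12.5 F [-0.7 -0.1 -0.9]
[[-0.002, -0.008, 0.02, 0.0, 0.001, -0.002, 1.0]]
```

Request:
{"api": "arm_command", "payload": {"moves": [[0,-0.008,0.022,0,0.001,0,1],[0.1,0,0,0,0,0,1],[0.1,0,0,0,0,0,1],[0,0,0,0,0,0,1]]}}

```text
time_s: 7.25
position: [452.3, 17.1, 67.4]
tcp_rot: [0.992, 0.125, -0.0, 0.0]
ft_force: [-1.3, -0.4, -0.8]
gripper_width: 12.4
```

```bash
python3 g.py -153.5 -0.4 68 1 10
```

```text
s,q,z -199.1211238436418 -0.2714319792478185 67.40064102066826
t 7.25 pos [452.3  17.1  67.4] dist 45.625241935566436 ang 0.11647782499103551 n 5 w 12.4 F [-1.3 -0.4 -0.8]
[[0.114, 0.0, -0.002, 0.0, 0.0, 0.0, 1.0], [0.114, 0.0, -0.001, 0.0, 0.0, -0.001, 1.0], [0.114, 0.0, -0.002, 0.0, 0.0, 0.0, 1.0], [0.114, 0.0, -0.001, 0.0, 0.0, -0.001, 1.0], [0.114, 0.001, -0.002, 0.0, 0.001, 0.0, 1.0]]
```

Request:
{"api": "arm_command", "payload": {"moves": [[0.114,0,-0.002,0,0,0,1],[0.114,0,-0.001,0,0,0,1],[0.114,0,-0.002,0,0,0,1],[0.1,0,-0.001,0,0,0,1]]}}

```text
time_s: 7.65
position: [488.4, 26.4, 67.6]
tcp_rot: [0.992, 0.125, -0.002, 0.0]
ft_force: [-1.7, -0.4, -0.3]
gripper_width: 12.4
```

```bash
python3 g.py -153.5 -0.4 68 1 10
```

```text
s,q,z -161.81857040879447 -0.24396955927682681 67.55124238042622
t 7.65 pos [488.4  26.4  67.6] dist 8.332127132109123 ang 0.21686821210247276 n 1 w 12.4 F [-1.7 -0.4 -0.3]
[[0.104, 0.002, -0.006, 0.0, 0.004, -0.002, 1.0]]
```

Request:
{"api": "arm_command", "payload": {"moves": [[0.09,0,0,0,0.004,0,1],[0,0,0,0,0,0,1]]}}

```text
time_s: 7.85
position: [496.9, 28.6, 67.4]
tcp_rot: [0.992, 0.125, -0.0, -0.0]
ft_force: [-3.1, -1.1, -0.2]
gripper_width: 12.5
```

```bash
python3 g.py -153.5 -0.4 68 1 10;  python3 - <<'E'
from f import *
snap('side','s3')
im=cv2.imread('pics/s3.png')[160:260,200:333]; cv2.imwrite('pics/s3c.png',cv2.resize(im,(798,600),interpolation=cv2.INTER_CUBIC))
s,q,z=sqz('side','s3')
k=(abs(q)<30)&(s<-110)&(s>-215)
for zz in range(44,94,4):
    m=k&(abs(z-zz)<2); print(zz,m.sum(),np.percentile(s[m],[0,2,50,98,100]),np.percentile(q[m],[5,50,95]))
E
```

```text
s,q,z -153.0648305948694 -0.24480977389592493 67.38072280061502
t 7.85 pos [496.9  28.6  67.4] dist 0.7726322974857125 ang 0.09888472590358699 n 1 w 12.5 F [-3.1 -1.1 -0.2]
[[-0.005, 0.002, -0.008, 0.0, 0.001, -0.002, 1.0]]
44 23 [-198.5 -198.5 -164.4 -117.1 -115.6] [-18.  -10.4   8.3]
48 85 [-198.1 -197.3 -156.8 -113.2 -110.5] [-15.3  -9.4   8. ]
52 55 [-197.  -196.8 -167.5 -112.1 -110.8] [-16.8 -10.3   7.2]
56 50 [-197.9 -197.6 -163.8 -112.1 -112.1] [-15.4  -9.6   6.9]
60 31 [-188.  -187.3 -152.9 -113.4 -112.5] [-8.9 -6.5  0.7]
64 35 [-188.1 -187.4 -146.2 -110.9 -110.5] [-11.2  -5.9  -0.2]
68 33 [-188.7 -188.1 -162.6 -115.3 -110.5] [-14.5  -6.5   4.8]
72 36 [-188.4 -187.9 -154.2 -119.8 -119.6] [-16.5  -7.9   0.4]
76 47 [-187.2 -187.  -161.7 -123.9 -120.6] [-15.9  -6.5   7.8]
80 55 [-188.2 -186.3 -161.6 -118.9 -117.3] [-17.4  -2.4   7.5]
84 17 [-163.9 -163.4 -156.5 -142.7 -142.6] [-16.8 -13.5   8. ]
88 20 [-162.9 -162.7 -157.7 -142.2 -141.3] [-17.9 -14.1   9.7]
92 14 [-163.1 -162.8 -155.5 -139.5 -139.2] [-16.6 -15.3   7.9]
```

View pics/s3c.png

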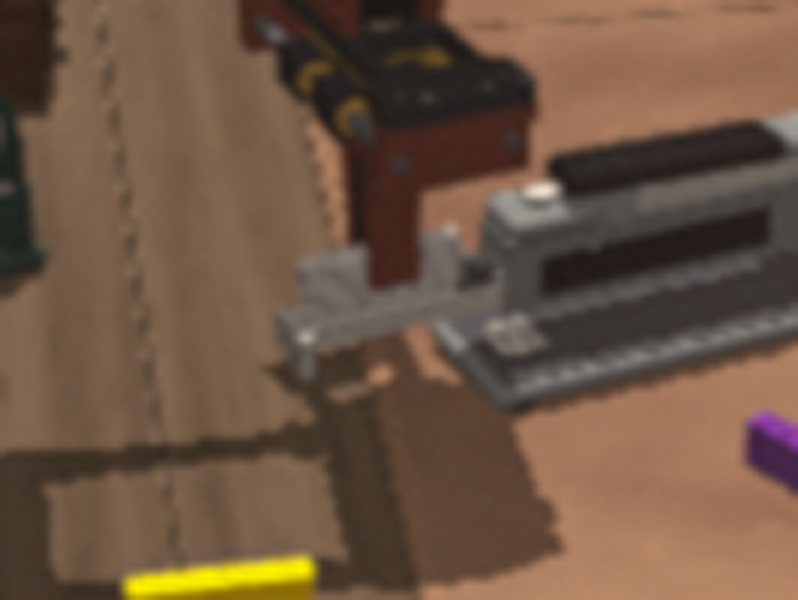

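Side picture: the strip is above the channel. Its front end, at crop (300,290), is about 4 mm behind the plate's inner face, and the follower is pushed back. Now I'll lower it by feel.

Request:
{"api": "arm_command", "payload": {"moves": [[0,0,0.04,0,0,0,1],[0,0,0.03,0,0,0,1]]}}

```text
time_s: 8.1
position: [497.1, 28.0, 63.0]
tcp_rot: [0.992, 0.125, 0.001, 0.001]
ft_force: [-4.7, -1.6, 13.0]
gripper_width: 12.6
```

```bash
python3 g.py -154 -0.4 58 1 10
```

```text
s,q,z -152.9723129857378 -0.881066414624601 62.99420231776262
t 8.1 pos [497.1  28.   63. ] dist 5.1214863355581075 ang 0.1334406598528762 n 1 w 12.6 F [-4.7 -1.6 13. ]
[[-0.013, -0.006, 0.062, 0.002, -0.001, -0.002, 1.0]]
```

Request:
{"api": "arm_command", "payload": {"moves": [[-0.012,0.008,-0.008,0,0,0,1],[0,0,0,0,0,0,1]]}}

```text
time_s: 8.3
position: [495.8, 27.2, 63.4]
tcp_rot: [0.992, 0.125, 0.0, 0.0]
ft_force: [-2.3, -1.6, 0.2]
gripper_width: 12.5
```

```bash
python3 g.py -154 -1 58 1 10;  python3 - <<'E'
from f import *
snap('side','s4')
im=cv2.imread('pics/s4.png')[185:245,230:310]; cv2.imwrite('pics/s4c.png',cv2.resize(im,(800,600),interpolation=cv2.INTER_CUBIC))
s,q,z=sqz('side','s4')
k=(abs(q)<30)&(s<-110)&(s>-215)
for zz in range(44,90,4):
    m=k&(abs(z-zz)<2); print(zz,m.sum(),np.percentile(s[m],[0,2,50,98,100]),np.percentile(q[m],[5,50,95]))
E
```

```text
s,q,z -154.47833242137355 -1.3604030402362253 63.41350401657381
t 8.3 pos [495.8  27.2  63.4] dist 5.446532657958582 ang 0.1223297342649811 n 1 w 12.5 F [-2.3 -1.6  0.2]
[[0.006, -0.005, 0.068, 0.001, -0.001, -0.002, 1.0]]
44 28 [-198.3 -198.2 -165.7 -114.2 -111.7] [-17.9 -10.3   4.9]
48 50 [-198.2 -197.3 -163.6 -115.9 -115.5] [-17.  -11.1   6.2]
52 50 [-197.4 -197.1 -168.3 -113.7 -113.1] [-18.2 -10.6   4.6]
56 70 [-197.5 -196.  -158.3 -112.1 -110.5] [-15.   -8.3   5.1]
60 31 [-189.6 -188.8 -150.  -112.7 -111.6] [-12.7  -8.1  -3.9]
64 39 [-190.9 -188.5 -155.  -113.2 -111. ] [-14.8  -7.8  -0.3]
68 38 [-189.7 -189.  -158.9 -110.3 -110.2] [-17.8  -7.6  -2.5]
72 38 [-189.2 -188.5 -156.3 -125.7 -122.6] [-18.2 -10.1  -4.8]
76 62 [-189.8 -189.2 -164.3 -119.9 -118.4] [-17.1  -4.9   4.1]
80 17 [-165.  -164.6 -157.5 -134.9 -130.8] [-17.7 -14.5   8.4]
84 20 [-164.8 -164.6 -158.2 -142.7 -142. ] [-17.9 -15.1   6.1]
88 15 [-163.5 -163.3 -158.  -143.2 -142.3] [-17.9 -14.9   7.7]
```

View pics/s4c.png

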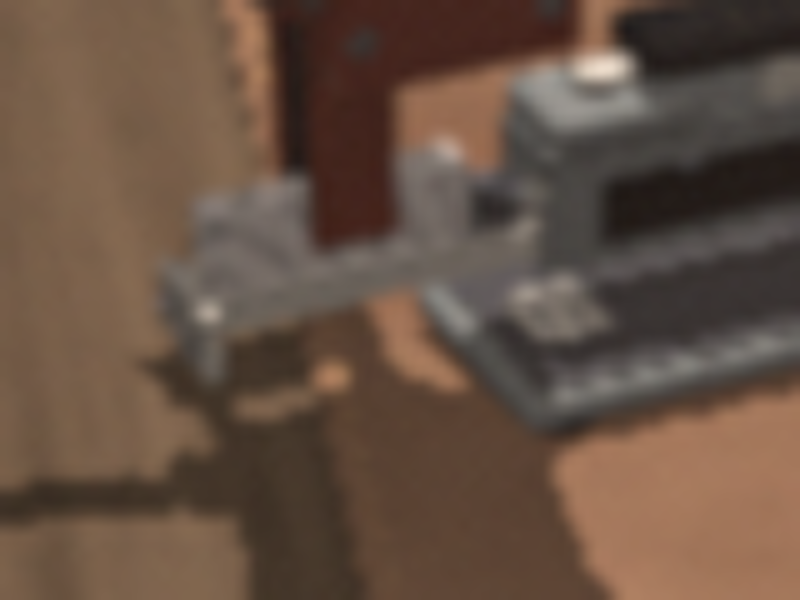

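Request:
{"api": "arm_command", "payload": {"moves": [[0,0,0.015,0,0,0,1],[0,0,0.01,0,0,0,1]]}}

```text
time_s: 8.55
position: [495.8, 27.1, 61.4]
tcp_rot: [0.992, 0.125, 0.001, 0.0]
ft_force: [-3.7, -0.4, 0.4]
gripper_width: 12.9
```

```bash
python3 g.py -154 -0.4 58 1 10
```

```text
s,q,z -154.5076999553386 -1.457800479484519 61.38216419623273
t 8.55 pos [495.8  27.1  61.4] dist 3.5799072263575646 ang 0.14924879581433106 n 1 w 12.9 F [-3.7 -0.4  0.4]
[[0.006, -0.013, 0.042, 0.001, -0.002, -0.002, 1.0]]
```

Request:
{"api": "arm_command", "payload": {"moves": [[0,0,0.015,0,0,0,1],[0,0,0.012,0,0,0,1]]}}

```text
time_s: 8.75
position: [495.7, 27.1, 59.0]
tcp_rot: [0.992, 0.125, 0.001, 0.0]
ft_force: [-2.8, -0.8, 1.4]
gripper_width: 13.0
```

```bash
python3 g.py -154 -1.4 58 1 10
```

```text
s,q,z -154.54373434309423 -1.4473388965993546 58.96119310964803
t 8.75 pos [495.7  27.1  59. ] dist 1.1053416670994498 ang 0.14852820906753672 n 1 w 13.0 F [-2.8 -0.8  1.4]
[[0.007, -0.001, 0.012, 0.001, -0.002, -0.002, 1.0]]
```

Request:
{"api": "arm_command", "payload": {"moves": [[0,0,0.01,0,0,0,1],[0,0,0.006,0,0,0,1]]}}

```text
time_s: 8.95
position: [495.7, 27.1, 57.4]
tcp_rot: [0.992, 0.125, 0.001, 0.0]
ft_force: [-2.6, -0.3, 1.1]
gripper_width: 12.7
```

Request:
{"api": "arm_command", "payload": {"moves": [[0,0,0.006,0,0,0,1],[0,0,0.004,0,0,0,1]]}}

```text
time_s: 9.15
position: [495.8, 27.1, 57.2]
tcp_rot: [0.992, 0.125, 0.001, 0.001]
ft_force: [-3.8, 0.4, 3.3]
gripper_width: 12.5
```

Request:
{"api": "arm_command", "payload": {"moves": [[0,0,0.008,0,0,0,1],[0,0,0.008,0,0,0,1]]}}

```text
time_s: 9.35
position: [495.8, 27.1, 57.2]
tcp_rot: [0.992, 0.125, 0.001, 0.001]
ft_force: [-4.7, -0.3, 5.9]
gripper_width: 12.7
```

```bash
python3 g.py -154 -1.4 58 1 10;  python3 - <<'E'
from f import *
snap('side','s5')
im=cv2.imread('pics/s5.png')[185:245,230:310]; cv2.imwrite('pics/s5c.png',cv2.resize(im,(800,600),interpolation=cv2.INTER_CUBIC))
s,q,z=sqz('side','s5')
for a in range(-200,-108,6):
    m=(abs(q)<30)&(abs(s-a)<3)&(z<85)&(z>40); print(a,m.sum(),np.percentile(z[m],[50,90,97,100]))
E
```

```text
s,q,z -154.45372738575782 -1.5036603461977507 57.17901149569461
t 9.35 pos [495.8  27.1  57.2] dist 0.9437352023539614 ang 0.17093930801780693 n 1 w 12.7 F [-4.7 -0.3  5.9]
[[0.006, -0.001, -0.01, 0.002, -0.002, -0.002, 1.0]]
-200 12 [48.1 55.4 57.4 58.3]
-194 32 [50.8 56.2 57.  57.2]
-188 30 [56.  68.9 69.6 70.7]
-182 28 [59.3 68.3 69.1 70.5]
-176 22 [61.4 69.1 69.8 70.6]
-170 26 [59.2 69.1 70.  70.3]
-164 51 [68.9 80.8 83.7 84.8]
-158 37 [70.4 82.5 83.8 84.8]
-152 28 [66.9 81.6 84.6 84.8]
-146 26 [64.2 78.5 81.8 84. ]
-140 15 [56.7 75.2 80.8 82.5]
-134 23 [56.2 68.6 70.  70. ]
-128 23 [62.6 69.3 69.6 69.7]
-122 26 [57.5 67.7 68.3 68.9]
-116 21 [56.9 68.1 68.6 69.1]
-110 23 [59.5 66.8 67.6 68.6]
```

View pics/s5c.png

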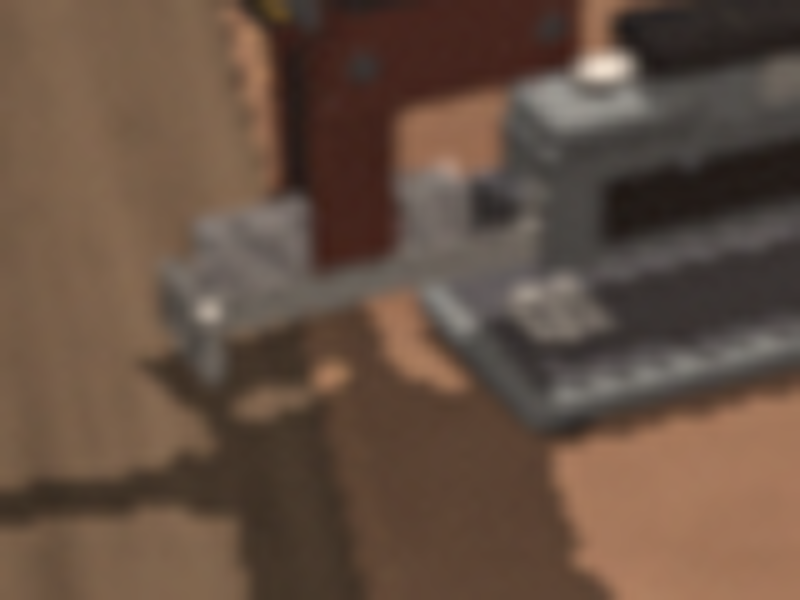

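The strip is down: its top reads about 69.5 mm at both ends, i.e. on the floor. It's behind the plate, at crop (195,265). Releasing.

Request:
{"api": "arm_command", "payload": {"moves": [[0,0,0,0,0,0,1],[0,0,0,0,0,0,0.6],[0,0,0,0,0,0,0.6],[0,0,0,0,0,0,0.6]]}}

```text
time_s: 9.8
position: [497.2, 27.5, 57.1]
tcp_rot: [0.992, 0.125, 0.003, 0.0]
ft_force: [-0.1, -1.2, 0.4]
gripper_width: 32.5
```

```bash
python3 g.py -154 -1.4 58 1 10
```

```text
s,q,z -153.03115117598642 -1.394141265076415 57.057853843730356
t 9.8 pos [497.2  27.5  57.1] dist 1.3514221207087824 ang 0.3357842187045828 n 1 w 32.5 F [-0.1 -1.2  0.4]
[[-0.012, 0.0, -0.012, 0.002, -0.007, -0.002, 1.0]]
```

Now straight up, clear of the strip.

Request:
{"api": "arm_command", "payload": {"moves": [[0,0,-0.1,0,-0.007,0,0.6],[0,0,-0.3,0,0,0,0.6],[0,0,-0.1,0,0,0,1],[0,0,0,0,0,0,1]]}}

```text
time_s: 10.2
position: [497.5, 27.8, 98.7]
tcp_rot: [0.992, 0.125, -0.0, 0.001]
ft_force: [-0.4, 0.1, -0.1]
gripper_width: 22.8
```

```bash
python3 g.py -154 -1.4 85 1 30;  python3 - <<'E'
from f import *
snap('side','s6')
im=cv2.imread('pics/s6.png')[185:245,230:310]; cv2.imwrite('pics/s6c.png',cv2.resize(im,(800,600),interpolation=cv2.INTER_CUBIC))
s,q,z=sqz('side','s6')
for a in range(-200,-108,6):
    m=(abs(q)<30)&(abs(s-a)<3)&(z<85)&(z>40); print(a,m.sum(),np.percentile(z[m],[50,90,97,100]))
m=(abs(q)<9)&(z>61)&(z<68)&(s<-150)&(s>-215); print(np.percentile(s[m],[0,3,10]))
m=(abs(q)<20)&(z>44)&(z<56)&(s<-150)&(s>-215); print('plate',np.percentile(s[m],[0,3,10]))
E
```

```text
s,q,z -152.6797847039217 -1.220479872281851 98.66029992977191
t 10.2 pos [497.5  27.8  98.7] dist 13.7251225887269 ang 0.11006133732843063 n 1 w 22.8 F [-0.4  0.1 -0.1]
[[-0.016, 0.002, 0.171, 0.001, 0.0, -0.002, 1.0]]
-200 9 [48.8 53.4 55.2 55.9]
-194 41 [51.8 57.2 66.9 67.8]
-188 29 [58.4 68.5 71.2 71.7]
-182 25 [60.3 68.1 70.9 73.3]
-176 31 [63.  69.3 70.7 70.9]
-170 21 [58.9 69.4 70.1 70.5]
-164 25 [60.6 69.2 69.6 69.8]
-158 26 [57.5 68.7 69.3 70.2]
-152 27 [59.1 70.2 70.7 71.2]
-146 21 [58.7 68.7 70.7 70.8]
-140 26 [59.8 68.8 69.8 71. ]
-134 27 [61.7 69.6 70.6 71. ]
-128 26 [57.2 69.6 69.9 70.1]
-122 19 [59.2 69.2 69.9 70.7]
-116 22 [56.2 67.  67.4 67.7]
-110 21 [57.2 67.2 68.1 68.8]
[-191.5 -191.4 -189.9]
plate [-198.2 -197.5 -196.7]
```

View pics/s6c.png

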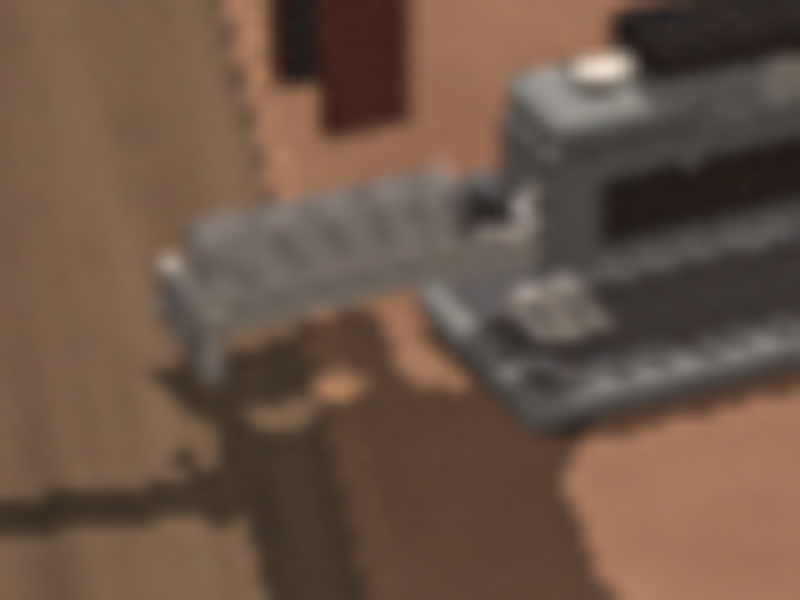

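The strip sits level behind the plate (crop (195,265) to (455,180)), with the follower against its back at (490,200). Next I go round to the front of the plate with the fingers shut.

```bash
python3 g.py -232 -1 95 1 38
```

```text
s,q,z -152.71233953337267 -1.2035877020247054 98.29191465821113
t 10.25 pos [497.5  27.8  98.3] dist 79.35623007893294 ang 0.1115696270537392 n 3 w 18.5 F [ 0.1  0.2 -0.5]
[[-0.33, 0.0, 0.014, 0.0, 0.0, -0.001, 1.0], [-0.331, -0.001, 0.014, 0.001, 0.0, -0.001, 1.0], [-0.33, -0.001, 0.014, 0.0, 0.001, 0.0, 1.0]]
```

Request:
{"api": "arm_command", "payload": {"moves": [[-0.33,0,0,0,0,0,1],[-0.33,0,0,0,0,0,1],[-0.32,0,0,0,0,0,1],[0,0,0,0,0,0,1]]}}

```text
time_s: 10.65
position: [418.5, 8.0, 94.3]
tcp_rot: [0.992, 0.126, -0.003, 0.0]
ft_force: [0.2, 0.2, 0.0]
gripper_width: 0.1
```

```bash
python3 g.py -232 -1 40 1 38
```

```text
s,q,z -234.14203678101606 -0.6460840632415644 94.2975852657871
t 10.65 pos [418.5   8.   94.3] dist 54.34097297396264 ang 0.3072987477180389 n 2 w 0.1 F [0.2 0.2 0. ]
[[0.015, 0.002, 0.339, 0.0, 0.003, -0.001, 1.0], [0.015, 0.003, 0.34, -0.001, 0.004, 0.0, 1.0]]
```

Request:
{"api": "arm_command", "payload": {"moves": [[0,0.002,0.33,0,0.003,0,1],[0,0.003,0.3,0,0.003,0,1],[0,0,0,0,0,0,1],[0,0,0,0,0,0,1]]}}

```text
time_s: 11.05
position: [419.8, 7.8, 42.1]
tcp_rot: [0.992, 0.125, 0.001, -0.0]
ft_force: [-0.3, -0.2, -0.0]
gripper_width: 0.8
```

```bash
python3 g.py -212 -1 40 1 20
```

```text
s,q,z -232.8888620763567 -1.1219161277894971 42.10560877533666
t 11.05 pos [419.8   7.8  42.1] dist 20.995071104953254 ang 0.14940812351431307 n 2 w 0.8 F [-0.3 -0.2 -0. ]
[[0.131, -0.001, 0.013, 0.0, -0.001, -0.001, 1.0], [0.13, -0.001, 0.014, 0.0, -0.001, -0.001, 1.0]]
```

Request:
{"api": "arm_command", "payload": {"moves": [[0.12,0,0.014,0,0,0,1],[0.08,0,0.01,0,0,0,1],[0.04,0,0,0,0,0,1],[0.03,0,0,0,0,0,1],[0.03,0,0,0,0,0,1]]}}

```text
time_s: 11.55
position: [444.6, 13.8, 42.9]
tcp_rot: [0.992, 0.125, -0.0, 0.0]
ft_force: [-5.4, -1.7, 0.3]
gripper_width: 0.7
```

```bash
python3 g.py -212 -1 40 1 20
```

```text
s,q,z -207.41623519633416 -1.4657266676267056 42.94472532924783
t 11.55 pos [444.6  13.8  42.9] dist 5.468016858878384 ang 0.08777114398557274 n 1 w 0.7 F [-5.4 -1.7  0.3]
[[-0.057, -0.006, 0.037, 0.001, 0.0, -0.002, 1.0]]
```

Request:
{"api": "arm_command", "payload": {"moves": [[0.05,0,0,0,0,0,1],[0.06,0,0,0,0,0,1],[0.06,0,0,0,0,0,1]]}}

```text
time_s: 11.85
position: [455.5, 16.7, 43.0]
tcp_rot: [0.992, 0.125, -0.004, 0.0]
ft_force: [-5.7, -1.8, 2.7]
gripper_width: 0.5
```

```bash
python3 g.py -140 -1 42 1 6
```

```text
s,q,z -196.14950426558917 -1.4460293408606304 43.00264419585521
t 11.85 pos [455.5  16.7  43. ] dist 56.16022673412032 ang 0.4265965156444115 n 10 w 0.5 F [-5.7 -1.8  2.7]
[[0.07, -0.001, 0.001, 0.0, 0.001, 0.0, 1.0], [0.07, -0.001, 0.001, 0.0, 0.001, 0.0, 1.0], [0.07, -0.001, 0.001, 0.0, 0.001, 0.0, 1.0], [0.07, -0.001, 0.001, 0.0, 0.001, 0.0, 1.0], [0.07, 0.0, 0.001, 0.0, 0.001, 0.0, 1.0]]
```

Request:
{"api": "arm_command", "payload": {"moves": [[0.07,0,0.001,0,0.002,0,1],[0.07,0,0.001,0,0.002,0,1],[0.07,0,0.001,0,0.001,0,1],[0.07,0,0.001,0,0.001,0,1]]}}

```text
time_s: 12.25
position: [474.2, 21.6, 43.1]
tcp_rot: [0.992, 0.125, -0.006, 0.001]
ft_force: [-6.0, -0.8, 4.1]
gripper_width: 0.3
```

```bash
python3 g.py -140 -1 42 1 6
```

```text
s,q,z -176.76653881223433 -1.4010230208096561 43.060023423824326
t 12.25 pos [474.2  21.6  43.1] dist 36.78400257386092 ang 0.7067586866970116 n 7 w 0.3 F [-6.  -0.8  4.1]
[[0.066, -0.001, 0.001, 0.0, 0.002, 0.0, 1.0], [0.066, -0.001, 0.001, 0.0, 0.002, 0.0, 1.0], [0.066, -0.001, 0.001, 0.0, 0.002, -0.001, 1.0], [0.065, -0.001, 0.002, 0.0, 0.002, 0.0, 1.0], [0.066, -0.001, 0.002, 0.0, 0.002, -0.001, 1.0]]
```

Request:
{"api": "arm_command", "payload": {"moves": [[0.065,0,-0.002,0,0.006,0,1],[0.065,0,0,0,0.006,0,1],[0.065,0,0,0,0.004,0,1],[0.065,0,0,0,0.004,0,1],[0.06,0,0,0,0.003,0,1]]}}

```text
time_s: 12.75
position: [494.3, 26.8, 43.0]
tcp_rot: [0.992, 0.125, -0.004, -0.0]
ft_force: [-7.6, -2.2, 3.5]
gripper_width: 0.3
```

```bash
python3 g.py -140 -1.4 43 1 6
```

```text
s,q,z -156.02076128489364 -1.4108111894423758 43.00293490534245
t 12.75 pos [494.3  26.8  43. ] dist 16.020765201544922 ang 0.5352134831257943 n 3 w 0.3 F [-7.6 -2.2  3.5]
[[0.067, 0.0, -0.001, -0.001, 0.004, -0.001, 1.0], [0.067, 0.0, 0.0, 0.0, 0.004, -0.001, 1.0], [0.066, -0.001, 0.0, -0.001, 0.003, -0.002, 1.0]]
```

Request:
{"api": "arm_command", "payload": {"moves": [[0.067,0,-0.001,0,0.006,0,1],[0.067,0,0,0,0.005,0,1],[0.06,0,0,0,0.003,0,1]]}}

```text
time_s: 13.05
position: [506.0, 29.8, 43.0]
tcp_rot: [0.992, 0.125, -0.004, -0.0]
ft_force: [-7.3, -2.3, 3.2]
gripper_width: -0.2
```

Request:
{"api": "arm_command", "payload": {"moves": [[0.03,0,0,0,0.003,0,1],[0.03,0,0,0,0.002,0,1]]}}

```text
time_s: 13.25
position: [508.5, 30.5, 43.0]
tcp_rot: [0.992, 0.124, -0.005, -0.0]
ft_force: [-8.1, -1.2, 4.0]
gripper_width: -0.0
```

```bash
python3 g.py -130 -1.4 43 1 6
```

```text
s,q,z -141.32730391219772 -1.3681349779095064 43.032576733300296
t 13.25 pos [508.5  30.5  43. ] dist 11.327395576321788 ang 0.628236041431522 n 2 w -0.0 F [-8.1 -1.2  4. ]
[[0.071, 0.0, -0.001, -0.001, 0.006, -0.002, 1.0], [0.071, 0.0, 0.0, -0.002, 0.007, -0.003, 1.0]]
```

Request:
{"api": "arm_command", "payload": {"moves": [[0.025,0,0,0,0.004,0,1],[0.025,0,0,0,0.003,0,1],[0.025,0,0,0,0.003,0,1],[0.025,0,0,0,0.003,0,1]]}}

```text
time_s: 13.65
position: [510.4, 31.0, 43.1]
tcp_rot: [0.992, 0.124, -0.008, -0.001]
ft_force: [-9.8, -1.5, 4.3]
gripper_width: 0.4
```

Request:
{"api": "arm_command", "payload": {"moves": [[0.022,0,0,0,0.003,0,1],[0.022,0,0,0,0.003,0,1]]}}

```text
time_s: 13.85
position: [510.6, 31.1, 43.1]
tcp_rot: [0.992, 0.124, -0.01, -0.0]
ft_force: [-7.8, -2.3, 5.0]
gripper_width: 0.6
```

Request:
{"api": "arm_command", "payload": {"moves": [[0.022,0,0,0,0.003,0,1],[0.022,0,0,0,0.003,0,1]]}}

```text
time_s: 14.05
position: [510.8, 31.1, 43.2]
tcp_rot: [0.992, 0.124, -0.012, -0.0]
ft_force: [-7.2, -1.3, 3.9]
gripper_width: 0.5
```

```bash
python3 g.py -130 -1.4 43 1 6
```

```text
s,q,z -138.9366367841902 -1.351723309693725 43.15832623264132
t 14.05 pos [510.8  31.1  43.2] dist 8.93816954679819 ang 1.3864548079152252 n 2 w 0.5 F [-7.2 -1.3  3.9]
[[0.056, 0.0, 0.0, -0.002, 0.015, -0.003, 1.0], [0.056, 0.0, 0.0, -0.003, 0.015, -0.003, 1.0]]
```

Request:
{"api": "arm_command", "payload": {"moves": [[0.025,0,0,0,0.03,0,1],[0.025,0,0,0,0.03,0,1]]}}

```text
time_s: 14.25
position: [511.7, 31.4, 42.7]
tcp_rot: [0.992, 0.124, 0.008, -0.003]
ft_force: [-9.1, -2.2, 3.7]
gripper_width: 0.5
```

Request:
{"api": "arm_command", "payload": {"moves": [[0.025,0,0,0,0.025,0,1],[0.025,0,0,0,0.02,0,1]]}}

```text
time_s: 14.45
position: [512.1, 31.4, 42.4]
tcp_rot: [0.992, 0.123, 0.021, -0.005]
ft_force: [-8.0, -2.3, 4.6]
gripper_width: 0.8
```

```bash
python3 g.py -130 -1.4 43 1 6
```

```text
s,q,z -137.5787110678509 -1.3562385201247462 42.401703015753604
t 14.45 pos [512.1  31.4  42.4] dist 7.602416444686798 ang 2.526415487981082 n 2 w 0.8 F [-8.  -2.3  4.6]
[[0.047, 0.0, -0.002, -0.003, -0.028, -0.004, 1.0], [0.048, 0.0, -0.002, -0.003, -0.027, -0.003, 1.0]]
```

Request:
{"api": "arm_command", "payload": {"moves": [[0.035,0,0,0,-0.03,0,1],[0.035,0,0,0,-0.02,0,1]]}}

```text
time_s: 14.65
position: [513.7, 31.9, 42.8]
tcp_rot: [0.992, 0.123, -0.003, -0.002]
ft_force: [-8.6, -1.7, 5.0]
gripper_width: 0.4
```

```bash
python3 g.py -130 -1.4 43 1 6
```

```text
s,q,z -135.9830302988363 -1.3257464107848898 42.7987719503182
t 14.65 pos [513.7  31.9  42.8] dist 5.986873798593293 ang 0.5392239418319734 n 1 w 0.4 F [-8.6 -1.7  5. ]
[[0.075, 0.0, -0.003, -0.007, 0.006, -0.008, 1.0]]
```

Request:
{"api": "arm_command", "payload": {"moves": [[0.035,0,0,-0.003,0.008,-0.004,1],[0.035,0,0,-0.003,0.002,-0.004,1]]}}

```text
time_s: 14.85
position: [516.4, 32.5, 42.8]
tcp_rot: [0.992, 0.126, -0.003, -0.0]
ft_force: [-7.7, -1.2, 4.0]
gripper_width: 0.1
```

Request:
{"api": "arm_command", "payload": {"moves": [[0.035,0,0,0,0.002,0,1],[0.035,0,0,0,0.002,0,1]]}}

```text
time_s: 15.05
position: [519.3, 33.2, 42.8]
tcp_rot: [0.992, 0.126, -0.005, 0.0]
ft_force: [-6.6, -1.8, 3.8]
gripper_width: 0.6
```

```bash
python3 g.py -130 -1.4 43 1 6
```

```text
s,q,z -130.20089988091883 -1.4585046914456006 42.818371739123215
t 15.05 pos [519.3  33.2  42.8] dist 0.2770783034152206 ang 0.5307374960554645 n 1 w 0.6 F [-6.6 -1.8  3.8]
[[0.002, -0.001, -0.002, -0.001, 0.012, -0.001, 1.0]]
```

Request:
{"api": "arm_command", "payload": {"moves": [[0.03,0,0,0,0.006,0,1],[0.03,0,0,0,0.002,0,1]]}}

```text
time_s: 15.25
position: [520.6, 33.5, 42.8]
tcp_rot: [0.992, 0.126, -0.006, 0.0]
ft_force: [-11.6, -3.4, 7.1]
gripper_width: 0.3
```

Request:
{"api": "arm_command", "payload": {"moves": [[0.03,0,0,0,0.003,0,1],[0.03,0,0,0,0.002,0,1]]}}

```text
time_s: 15.45
position: [520.6, 33.6, 42.9]
tcp_rot: [0.992, 0.125, -0.01, 0.0]
ft_force: [-11.5, -2.8, 6.6]
gripper_width: 0.3
```

```bash
python3 g.py -130 -1.4 43 1 6
```

```text
s,q,z -128.8619942269692 -1.4203336440345626 42.896990084090966
t 15.45 pos [520.6  33.6  42.9] dist 1.1428392884858507 ang 1.1798602543278986 n 1 w 0.3 F [-11.5  -2.8   6.6]
[[-0.014, 0.0, -0.001, -0.003, 0.026, -0.002, 1.0]]
```

Request:
{"api": "arm_command", "payload": {"moves": [[0.034,0,-0.008,0,0.01,0,1]]}}

```text
time_s: 15.55
position: [520.6, 33.6, 43.0]
tcp_rot: [0.992, 0.125, -0.01, 0.0]
ft_force: [-11.2, -3.0, 1.6]
gripper_width: 0.5
```

Request:
{"api": "arm_command", "payload": {"moves": [[0.036,0,-0.006,0,0.008,0,1]]}}

```text
time_s: 15.65
position: [520.7, 33.6, 42.9]
tcp_rot: [0.992, 0.125, -0.01, -0.0]
ft_force: [-12.8, -2.6, 5.1]
gripper_width: 0.5
```

Hard stop at about 13 N. I'll back off and feel whether the rail follows.

Request:
{"api": "arm_command", "payload": {"moves": [[0.0,0,0,0,0,0,1],[-0.02,0,0,0,0,0,1]]}}

```text
time_s: 15.85
position: [517.4, 32.7, 43.2]
tcp_rot: [0.992, 0.125, -0.013, -0.0]
ft_force: [0.1, -0.4, 1.3]
gripper_width: 0.5
```

Request:
{"api": "arm_command", "payload": {"moves": [[-0.02,0,0,0,0,0,1],[0,0,0,0,0,0,1]]}}

```text
time_s: 16.05
position: [516.6, 32.4, 43.7]
tcp_rot: [0.992, 0.125, -0.011, -0.0]
ft_force: [0.6, 0.5, -0.4]
gripper_width: 0.3
```

```bash
python3 g.py -140 -1.4 43 1 6
```

```text
s,q,z -133.0423368605459 -1.500811968425353 43.69288730372114
t 16.05 pos [516.6  32.4  43.7] dist 6.9928057481067105 ang 1.3190957968812234 n 2 w 0.3 F [ 0.6  0.5 -0.4]
[[-0.043, -0.001, 0.005, -0.002, 0.014, -0.002, 1.0], [-0.044, 0.0, 0.005, -0.002, 0.015, -0.001, 1.0]]
```

No force after 4 mm, so the catch holds. I'll back right off and look.

Request:
{"api": "arm_command", "payload": {"moves": [[-0.3,0,0,0,0.02,0,1],[-0.45,0,0,0,0,0,1],[-0.2,0,-0.4,0,0,0,1],[0,0,-0.5,0,0,0,1],[0,0,0,0,0,0,1]]}}

```text
time_s: 16.55
position: [440.2, 13.4, 115.4]
tcp_rot: [0.992, 0.125, -0.005, -0.002]
ft_force: [-0.1, -0.1, 1.4]
gripper_width: 0.2
```

Run:
```python
from f import *
print(env.observe()['position'])
snap('side','s7'); snap('top','t7')
im=cv2.imread('pics/s7.png')[170:250,220:340]; cv2.imwrite('pics/s7c.png',cv2.resize(im,(800,533),interpolation=cv2.INTER_CUBIC))
im=cv2.imread('pics/t7.png')[130:290,200:360]; cv2.imwrite('pics/t7c.png',cv2.resize(im,(600,600),interpolation=cv2.INTER_CUBIC))
s,q,z=sqz('side','s7')
m=(abs(q)<20)&(z>40)&(z<58)&(s<-95)&(s>-215); print('plate',np.percentile(s[m],[0,3,10,50]))
for a in range(-140,-60,4):
    m=(abs(q)<18)&(abs(s-a)<2)&(z<110)&(z>30); 
    if m.sum(): print(a,m.sum(),np.percentile(z[m],[5,50,97]))
```

```text
[440.2  13.4 115.4]
plate [-120.1 -118.7 -118.4 -111.4]
-120 18 [39.  46.7 53.5]
-116 23 [36.1 52.2 56.4]
-112 16 [48.8 58.  69. ]
-108 21 [46.8 59.8 69.7]
-104 18 [45.8 60.6 70. ]
-100 41 [45.9 69.7 82.4]
-96 41 [43.7 74.2 86.9]
-92 15 [45.7 68.3 88.7]
-88 27 [43.3 76.5 87.5]
-84 29 [45.8 74.7 91.9]
-80 21 [47.4 80.1 93.1]
-76 13 [48.2 86.6 91.7]
-72 16 [50.9 72.  95.2]
-68 34 [ 43.2  94.9 102.4]
-64 31 [ 49.5  86.6 102.4]
```

View pics/s7c.png

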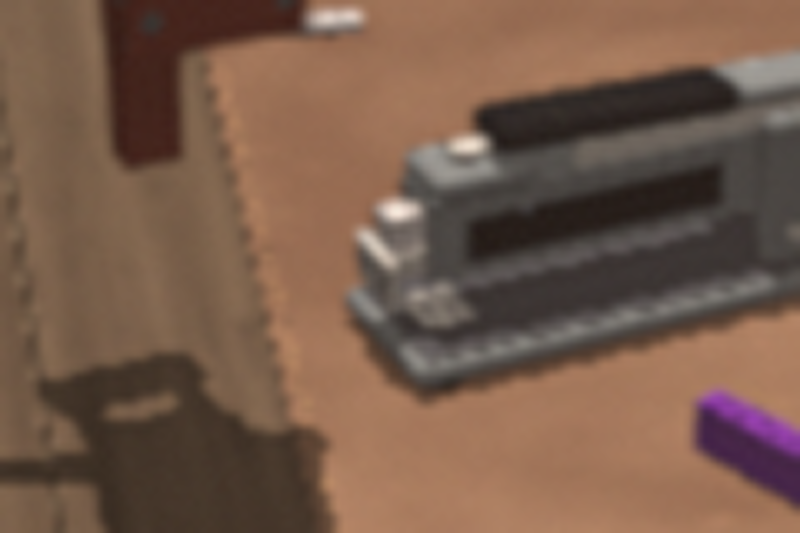

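View pics/t7c.png

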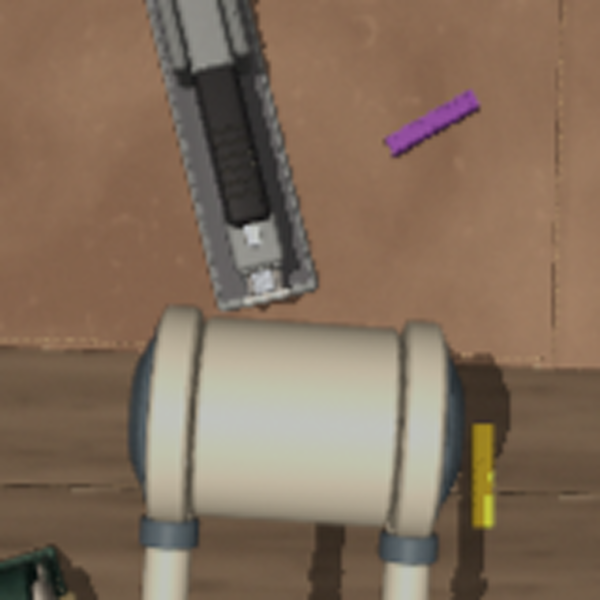

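The rail is in: the plate's outer face moved from -198 to -119 mm, leaving it about 9.5 mm out, inside the catch's range. I'll wait a little and check once more that it hasn't crept.

Request:
{"api": "arm_command", "payload": {"moves": [[-0.3,0,-0.3,0,0,0,1],[0,0,0,0,0,0,1],[0,0,0,0,0,0,1],[0,0,0,0,0,0,1],[0,0,0,0,0,0,1]]}}

```text
time_s: 17.15
position: [414.9, 8.1, 128.3]
tcp_rot: [0.992, 0.126, -0.012, -0.003]
ft_force: [-0.1, -0.2, 0.7]
gripper_width: 0.6
```

Run:
```python
from f import *
snap('side','s8')
for nm in('s7','s8'):
    s,q,z=sqz('side',nm)
    m=(abs(q)<18)&(z>40)&(z<56)&(s<-112)&(s>-215); print('plate',m.sum(),np.percentile(s[m],[2,10,50]))
    m=(abs(q)<9)&(z>60)&(s<-102)&(s>-116); print('strip top',np.percentile(z[m],[50,90,97]))
s=env.observe();print(s['position'],s['ft_force'],s['time_s'])
for l in ['low_strip_center','small_stapler']: print(l,[(round(x['confidence'],2),np.round(x['location'],1)) for x in env.pinpoint('side',l)[:2]])
cv2.imwrite('pics/s8c.png',cv2.resize(cv2.imread('pics/s8.png')[170:250,220:340],(800,533)))
```

```text
plate 32 [-120.  -118.7 -117.9]
strip top [67.6 69.8 70. ]
plate 37 [-120.1 -119.2 -117.7]
strip top [66.5 69.5 70.4]
[414.8   8.1 128.2] [-0.9 -0.6 -0.4] 17.2
low_strip_center [(0.36, array([264.1, 173.1]))]
small_stapler [(0.81, array([337.7, 322.9]))]
```

View pics/s8.png

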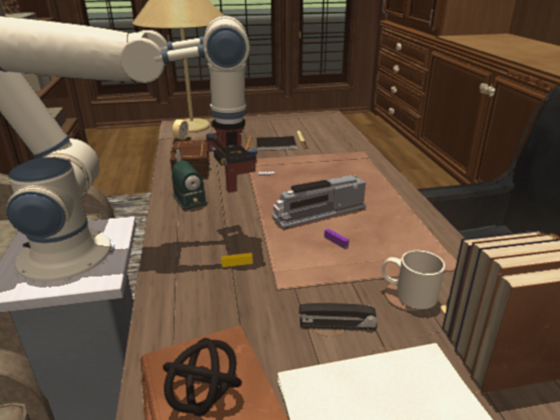

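The plate hasn't moved (side picture (277,207)). The low strip (266,173), small stapler (338,320), purple strip and yellow strip are all where they were, and the arm touches nothing.

```bash
python3 -c "
from plant import env
print(env.sign_off())"
```

```text
the job is handed in; nothing more can be done
None
```

The big stapler is reloaded and handed in at about 17 s; sign-off gave no verdict.

- **Loading:** I took the silver tall strip and pressed it back against the follower. The first try at lowering it caught on the channel lip at about 13 N. I shifted it about 1 mm sideways, and it went down to the floor, where I felt about 6 N. I then let go of it. Its top was level at about 69.5 mm, which matches a strip sitting on the channel floor.
- **Rail:** I pushed the rail in until it stopped firmly. The highest axial reading was about 13 N, or about 14 N in all with an upward rubbing force on the fingers. I only had readings at the end of each move call, so brief peaks between them would not show.
- **Last checks:** On backing off 4 mm the force was zero. Two pictures 0.6 s apart showed the front plate in the same place, with the rail about 9.5 mm out, inside the catch's range. I never felt a separate click, so that the catch has dropped in rests on the firm stop and on the rail staying put against its spring.
- **Other things:** The low strip, the small stapler and the purple and yellow strips looked unmoved. No check failed at the end.

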